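Stow the pledge, swing the ring box shut and clip it

ROBOT

A 6-joint arm with a two-finger parallel gripper is mounted at the origin on the work surface. World frame = base frame: x ahead of the robot, y to its left, z up, the work surface at z = 0. Lengths are in m, angles in degrees, forces in N, time in s.
With the tool pointing down it reaches from about 0.35 to 0.875 m from the base axis. Payload 4.2 kg.
Tool frame: the origin (TCP) lies on the centre line of the jaws, within the pads' length; the fingertips stand tip_reach ahead of it and the grasp point (between the pads) is the TCP (tip_reach is the distance from the TCP to the fingertips, in m); z points along the fingers, y is the line along which they close (so a half turn about z gives the same grasp; the last joint's range is limited). The gripper opens to 87 mm and grips with 3 to 60 N. Pads are 19 mm wide; open, the fingers measure 117 mm over their backs; the gripper's body (75 mm by 190 mm) begins 51 mm behind the grasp point.
Start: joints at [-49.756, 22.042, 0.453, 0, -68.411, -14.817], TCP at [0.268, -0.564, 0.242] pointing down, gripper open.
Joint ranges: [-179.83, 179.83], [-69.29, 118.12], [-61.27, 80.66], [-181.25, 117.63], [-171.15, -9.14], [-177.46, 177.46]. Speed limits (degrees/s): [159.86, 159.86, 180, 180, 180, 180].

INTERFACE

Orientations are given as a 3x3 rotation matrix whose columns are the frame's x, y, z axes.
In Python, from station import sense, capture, finish_job, tip_reach gives the robot as it stands.
- The arm moves only by the tool arm_command, never from a script. Its argument "deltas" is a list of rows, each a list of 7 numbers: the turn, a rotation vector about the tool's x, y, z in rad, then the shift along the tool's x, y, z in cm, then the closure, from -1 (fully open) to 1 (shut), so that 0 is half open. In form: [[rx, ry, rz, dx, dy, dz, hand], ...]. A call has 1 to 8 rows; each row is the pose to reach, as a shift and turn from the pose commanded when the call began, along the tool's axes at that moment; what a row does not reach only later rows make up. A row lasts 1/12 s, in which the tool goes at most 41.7 mm and 7.16 degrees, less where a joint would pass 70% of its speed; a pose out of reach is approached as far as the arm can. A call with a gripper value outside its range is refused whole. The fingers move at their own pace and stop on an object; the grip force is fixed at half the most. Time passes only in rows, so rows that repeat a pose let the fingers close. It gives the time, the measured TCP pose, the force, the opening and the grip force at its end, in the units of the state.
- sense(): the state, without advancing time (a new reading comes with each control period).
- capture(name): name is "side" or "top"; returns a dict with "pixels" (480x640x3 uint8, blue, green, red), "fovy" (degrees; the focal length in pixels is half the picture's height over the tangent of half this angle, whatever the lens; pixels are square), "cx", "cy" (the principal point, pixels), "rvec" (rotation vector, rad) and "tvec" (3), from world to camera coordinates, as OpenCV has them. Camera axes: x right, y down, z forward; pixel columns grow to the right and rows downward; lengths in m; the calibration is good to about 2 mm. A picture is of the moment at which its call begins. There is no depth.
- finish_job(): hands the job in; it is judged then, once.
The state is a dict: "time_s": time; "joints": joint angles; "joint_velocities": joint speeds; "effort": joint torques, N m; "tcp_pos": TCP position; "ee_rot": TCP orientation; "wrist_force": force on the tool from outside, world axes, zero at the start; "moment": the same for the moment, N m; "gripper_width": opening from 0.0 (shut) to 1.0 (fully open); "gripper_force": force on a finger pad.
Only numpy, scipy, OpenCV 4.12 (cv2) and the standard library are available. Lean on these libraries where they do the work, as an engineer would, in place of code of your own. Each camera call takes 0.05 s, during which the arm holds its last target. There are 200 camera calls.

TASK

Put every pledged piece on the counter (whichever of locket, pocket watch, pill box and brooch are there) into the open ring box, each in a compartment of its own. Then push the lid from behind past upright and let go of it so that it falls shut by its own weight, and clamp it with the two sprung clips, one over the middle of each pair of brass lips, jaws well down over both lips. Leave the other things on the counter where they are.

Things in the scene. Friction and masses are not known exactly. Their poses are not given: they have to be found in the camera images.
- ring_box: wooden box fixed to the counter, 130 deep (its x) x 240 wide (its y) x 45 mm high without lid; origin at the centre of its underside, +x from the front lips to the hinge, z up. Walls and floor 6 mm. Three dividers up to 40 mm above the counter make four compartments in a row along y, each 118 (x) x 53 mm (y), centres at x = 0, y = -85.5, -28.5, 28.5, 85.5 mm, floor at z = 6 mm
- lid (a joint): lid angle: 0 shut, 1.57 upright, 1.9 rear stop; starts leaning back beyond upright. Wooden lid 130 x 240 x 10 mm, about 0.2 kg, free hinge, lightly damped: pushed from behind to below about 1.4 it falls shut by itself in about a second; above about 1.55 it falls back open
- hinge (a point): middle of the lid's hinge axis, at the top of the box's back wall, 45 mm above the counter; the axis runs along the box's y
- lid_edge (a point): middle of the lid's free edge, 130 mm from the hinge, half-way through its thickness. Along this edge two brass lips, 3 mm thick, 20 mm tall, 50 mm wide, stand out of the lid's outer face (the rear face when open), centred 70 mm either side of the middle; between them the face is bare for 90 mm
- lip_left (a point): +y place for a clip: middle of the top of the pair of lips, 75 mm above the counter; axes as the box's. The box's upright brass lip is 3 mm thick, 50 mm wide (along y) and stands 20 mm above the shut lid; with the lid shut the lid's lip stands behind it, 1 mm gap, tops level: a pair 7 mm thick in all along x
- lip_right (a point): the same for the -y pair of lips
- clip0_grip (a point): point between the tails of a sprung steel clip, 55 mm above its jaw tips. Clip 24 mm wide (its y), 66 mm tall, 55 g, stands on its jaws, tails up; x crosses jaws and tails, z up from jaws to tails. Flat tails from 39 to 66 mm above the jaw tips; at rest 22 mm (low) to 37 mm (top) over their outsides. Point and axes belong to the clip's +x half
- clip0_tip (a point): point between the closed jaw tips of that clip, 55 mm below its grip point (on its +x half); the throat above it is about 20 mm deep. Both clips are alike
- clip0_jaw (a joint): opening angle of that clip's jaws: 0 shut, 0.56 fully open, about 0.25 biting on a 7 mm pair of lips. Squeezing the tails along x (about 5 to 12 N) until they stand parallel, 20 mm over the outsides, opens the jaws to about 15 mm; let go, they spring shut
- clip1_grip (a point): point between the tails of a sprung steel clip, 55 mm above its jaw tips. Clip 24 mm wide (its y), 66 mm tall, 55 g, stands on its jaws, tails up; x crosses jaws and tails, z up from jaws to tails. Flat tails from 39 to 66 mm above the jaw tips; at rest 22 mm (low) to 37 mm (top) over their outsides. Point and axes belong to the clip's +x half
- clip1_tip (a point): point between the closed jaw tips of that clip, 55 mm below its grip point (on its +x half); the throat above it is about 20 mm deep. Both clips are alike
- clip1_jaw (a joint): opening angle of that clip's jaws: 0 shut, 0.56 fully open, about 0.25 biting on a 7 mm pair of lips. Squeezing the tails along x (about 5 to 12 N) until they stand parallel, 20 mm over the outsides, opens the jaws to about 15 mm; let go, they spring shut
- locket_center (a point): round gold locket, 32 mm across, 12 mm thick, lying flat, with a small bail reaching to 22 mm from its middle on its +x side; a pledged piece (may be absent). Point at its centre, half-way up
- watch_center (a point): round steel pocket watch, 38 mm across, 14 mm thick, lying face up, with a crown 6 mm thick reaching to 24.5 mm from its middle on its +x side; a pledged piece (may be absent). Point at its centre, half-way up
- pillbox_center (a point): square silver pill box 34 by 34 mm, 17 mm thick, with a small blue stone rising 4 mm more on its top; a pledged piece (may be absent). Point at its centre, half-way up
- brooch_center (a point): oval gold brooch with a green stone, 48 mm long (its x), 26 mm wide (its y), 11 mm thick, lying flat; a pledged piece (may be absent). Point at its centre, half-way up
- hatpin_holder: brass hat pin holder with pearl-headed pins, 56 mm base, about 150 mm tall; bystander, origin at the underside
- scale: chrome pocket scale, 75 by 120 by 21 mm; bystander, origin at the underside
- ring_cone: white ring cone with a platinum solitaire ring on it, 48 mm base, 60 mm tall; bystander, origin at the underside
- loupe: folding loupe, 55 by 28 mm, 20 mm high (origin under the lens, handle to +x); bystander, origin at the underside
- trinket_dish: shallow white dish, 80 mm across, 22 mm high; bystander, origin at the underside
- calculator: calculator, 110 by 70 by 13 mm; bystander, origin at the underside

How it is judged (in metres and radians):
On the way, in this order (a step that is already met when the one before it is completed fails the run):
1. every piece present lies in the box, one to a compartment, with the lid still open (x of locket_center in the frame of ring_box between -0.06 and 0.06 m and y of locket_center in the frame of ring_box between -0.116 and 0.116 m and z of locket_center in the frame of ring_box between 0 and 0.035 m and x of watch_center in the frame of ring_box between -0.06 and 0.06 m and y of watch_center in the frame of ring_box between -0.116 and 0.116 m and z of watch_center in the frame of ring_box between 0 and 0.035 m and x of pillbox_center in the frame of ring_box between -0.06 and 0.06 m and y of pillbox_center in the frame of ring_box between -0.116 and 0.116 m and z of pillbox_center in the frame of ring_box between 0 and 0.035 m and x of brooch_center in the frame of ring_box between -0.06 and 0.06 m and y of brooch_center in the frame of ring_box between -0.116 and 0.116 m and z of brooch_center in the frame of ring_box between 0 and 0.035 m and ((y of watch_center in the frame of ring_box below -0.057 m and y of locket_center in the frame of ring_box above -0.057 m) or (y of locket_center in the frame of ring_box below -0.057 m and y of watch_center in the frame of ring_box above -0.057 m) or (y of watch_center in the frame of ring_box below 0 m and y of locket_center in the frame of ring_box above 0 m) or (y of locket_center in the frame of ring_box below 0 m and y of watch_center in the frame of ring_box above 0 m) or (y of watch_center in the frame of ring_box below 0.057 m and y of locket_center in the frame of ring_box above 0.057 m) or (y of locket_center in the frame of ring_box below 0.057 m and y of watch_center in the frame of ring_box above 0.057 m)) and ((y of pillbox_center in the frame of ring_box below -0.057 m and y of locket_center in the frame of ring_box above -0.057 m) or (y of locket_center in the frame of ring_box below -0.057 m and y of pillbox_center in the frame of ring_box above -0.057 m) or (y of pillbox_center in the frame of ring_box below 0 m and y of locket_center in the frame of ring_box above 0 m) or (y of locket_center in the frame of ring_box below 0 m and y of pillbox_center in the frame of ring_box above 0 m) or (y of pillbox_center in the frame of ring_box below 0.057 m and y of locket_center in the frame of ring_box above 0.057 m) or (y of locket_center in the frame of ring_box below 0.057 m and y of pillbox_center in the frame of ring_box above 0.057 m)) and ((y of pillbox_center in the frame of ring_box below -0.057 m and y of watch_center in the frame of ring_box above -0.057 m) or (y of watch_center in the frame of ring_box below -0.057 m and y of pillbox_center in the frame of ring_box above -0.057 m) or (y of pillbox_center in the frame of ring_box below 0 m and y of watch_center in the frame of ring_box above 0 m) or (y of watch_center in the frame of ring_box below 0 m and y of pillbox_center in the frame of ring_box above 0 m) or (y of pillbox_center in the frame of ring_box below 0.057 m and y of watch_center in the frame of ring_box above 0.057 m) or (y of watch_center in the frame of ring_box below 0.057 m and y of pillbox_center in the frame of ring_box above 0.057 m)) and ((y of brooch_center in the frame of ring_box below -0.057 m and y of locket_center in the frame of ring_box above -0.057 m) or (y of locket_center in the frame of ring_box below -0.057 m and y of brooch_center in the frame of ring_box above -0.057 m) or (y of brooch_center in the frame of ring_box below 0 m and y of locket_center in the frame of ring_box above 0 m) or (y of locket_center in the frame of ring_box below 0 m and y of brooch_center in the frame of ring_box above 0 m) or (y of brooch_center in the frame of ring_box below 0.057 m and y of locket_center in the frame of ring_box above 0.057 m) or (y of locket_center in the frame of ring_box below 0.057 m and y of brooch_center in the frame of ring_box above 0.057 m)) and ((y of brooch_center in the frame of ring_box below -0.057 m and y of watch_center in the frame of ring_box above -0.057 m) or (y of watch_center in the frame of ring_box below -0.057 m and y of brooch_center in the frame of ring_box above -0.057 m) or (y of brooch_center in the frame of ring_box below 0 m and y of watch_center in the frame of ring_box above 0 m) or (y of watch_center in the frame of ring_box below 0 m and y of brooch_center in the frame of ring_box above 0 m) or (y of brooch_center in the frame of ring_box below 0.057 m and y of watch_center in the frame of ring_box above 0.057 m) or (y of watch_center in the frame of ring_box below 0.057 m and y of brooch_center in the frame of ring_box above 0.057 m)) and ((y of brooch_center in the frame of ring_box below -0.057 m and y of pillbox_center in the frame of ring_box above -0.057 m) or (y of pillbox_center in the frame of ring_box below -0.057 m and y of brooch_center in the frame of ring_box above -0.057 m) or (y of brooch_center in the frame of ring_box below 0 m and y of pillbox_center in the frame of ring_box above 0 m) or (y of pillbox_center in the frame of ring_box below 0 m and y of brooch_center in the frame of ring_box above 0 m) or (y of brooch_center in the frame of ring_box below 0.057 m and y of pillbox_center in the frame of ring_box above 0.057 m) or (y of pillbox_center in the frame of ring_box below 0.057 m and y of brooch_center in the frame of ring_box above 0.057 m)) and value of joint lid above 1.4 rad), for 0.2 s.
2. the lid, past upright, is falling with nothing of the robot touching it (value of joint lid between 0.5 and 1.15 rad and contact force between each of the fingers, the arm and lid below 0.05 N), for 0.06 s.
3. the lid is shut (value of joint lid below 0.04 rad), for 0.2 s.
4. a clip bites on each pair of lips (((x of clip0_tip in the frame of lip_left between -0.01 and 0.01 m and y of clip0_tip in the frame of lip_left between -0.02 and 0.02 m and z of clip0_tip in the frame of lip_left between -0.025 and -0.005 m and value of joint clip0_jaw above 0.15 rad and angle between clip0_grip's own z axis and vertical below 0.45 rad) or (x of clip1_tip in the frame of lip_left between -0.01 and 0.01 m and y of clip1_tip in the frame of lip_left between -0.02 and 0.02 m and z of clip1_tip in the frame of lip_left between -0.025 and -0.005 m and value of joint clip1_jaw above 0.15 rad and angle between clip1_grip's own z axis and vertical below 0.45 rad)) and ((x of clip0_tip in the frame of lip_right between -0.01 and 0.01 m and y of clip0_tip in the frame of lip_right between -0.02 and 0.02 m and z of clip0_tip in the frame of lip_right between -0.025 and -0.005 m and value of joint clip0_jaw above 0.15 rad and angle between clip0_grip's own z axis and vertical below 0.45 rad) or (x of clip1_tip in the frame of lip_right between -0.01 and 0.01 m and y of clip1_tip in the frame of lip_right between -0.02 and 0.02 m and z of clip1_tip in the frame of lip_right between -0.025 and -0.005 m and value of joint clip1_jaw above 0.15 rad and angle between clip1_grip's own z axis and vertical below 0.45 rad)) and value of joint lid below 0.04 rad), for 0.2 s.
At the end, for the whole second after the job is handed in: the lid is shut (under 0.04 rad); every piece present lies inside the box, no two in one compartment; on each pair of lips a clip bites both lips (jaw angle over 0.15 rad), its jaw tips 5 to 25 mm below the lips' top, within 20 mm of the pair's middle along the lip, the clip upright to 0.45 rad (all of step 4 and x of locket_center in the frame of ring_box between -0.06 and 0.06 m and y of locket_center in the frame of ring_box between -0.116 and 0.116 m and z of locket_center in the frame of ring_box between 0 and 0.035 m and x of watch_center in the frame of ring_box between -0.06 and 0.06 m and y of watch_center in the frame of ring_box between -0.116 and 0.116 m and z of watch_center in the frame of ring_box between 0 and 0.035 m and x of pillbox_center in the frame of ring_box between -0.06 and 0.06 m and y of pillbox_center in the frame of ring_box between -0.116 and 0.116 m and z of pillbox_center in the frame of ring_box between 0 and 0.035 m and x of brooch_center in the frame of ring_box between -0.06 and 0.06 m and y of brooch_center in the frame of ring_box between -0.116 and 0.116 m and z of brooch_center in the frame of ring_box between 0 and 0.035 m and ((y of watch_center in the frame of ring_box below -0.057 m and y of locket_center in the frame of ring_box above -0.057 m) or (y of locket_center in the frame of ring_box below -0.057 m and y of watch_center in the frame of ring_box above -0.057 m) or (y of watch_center in the frame of ring_box below 0 m and y of locket_center in the frame of ring_box above 0 m) or (y of locket_center in the frame of ring_box below 0 m and y of watch_center in the frame of ring_box above 0 m) or (y of watch_center in the frame of ring_box below 0.057 m and y of locket_center in the frame of ring_box above 0.057 m) or (y of locket_center in the frame of ring_box below 0.057 m and y of watch_center in the frame of ring_box above 0.057 m)) and ((y of pillbox_center in the frame of ring_box below -0.057 m and y of locket_center in the frame of ring_box above -0.057 m) or (y of locket_center in the frame of ring_box below -0.057 m and y of pillbox_center in the frame of ring_box above -0.057 m) or (y of pillbox_center in the frame of ring_box below 0 m and y of locket_center in the frame of ring_box above 0 m) or (y of locket_center in the frame of ring_box below 0 m and y of pillbox_center in the frame of ring_box above 0 m) or (y of pillbox_center in the frame of ring_box below 0.057 m and y of locket_center in the frame of ring_box above 0.057 m) or (y of locket_center in the frame of ring_box below 0.057 m and y of pillbox_center in the frame of ring_box above 0.057 m)) and ((y of pillbox_center in the frame of ring_box below -0.057 m and y of watch_center in the frame of ring_box above -0.057 m) or (y of watch_center in the frame of ring_box below -0.057 m and y of pillbox_center in the frame of ring_box above -0.057 m) or (y of pillbox_center in the frame of ring_box below 0 m and y of watch_center in the frame of ring_box above 0 m) or (y of watch_center in the frame of ring_box below 0 m and y of pillbox_center in the frame of ring_box above 0 m) or (y of pillbox_center in the frame of ring_box below 0.057 m and y of watch_center in the frame of ring_box above 0.057 m) or (y of watch_center in the frame of ring_box below 0.057 m and y of pillbox_center in the frame of ring_box above 0.057 m)) and ((y of brooch_center in the frame of ring_box below -0.057 m and y of locket_center in the frame of ring_box above -0.057 m) or (y of locket_center in the frame of ring_box below -0.057 m and y of brooch_center in the frame of ring_box above -0.057 m) or (y of brooch_center in the frame of ring_box below 0 m and y of locket_center in the frame of ring_box above 0 m) or (y of locket_center in the frame of ring_box below 0 m and y of brooch_center in the frame of ring_box above 0 m) or (y of brooch_center in the frame of ring_box below 0.057 m and y of locket_center in the frame of ring_box above 0.057 m) or (y of locket_center in the frame of ring_box below 0.057 m and y of brooch_center in the frame of ring_box above 0.057 m)) and ((y of brooch_center in the frame of ring_box below -0.057 m and y of watch_center in the frame of ring_box above -0.057 m) or (y of watch_center in the frame of ring_box below -0.057 m and y of brooch_center in the frame of ring_box above -0.057 m) or (y of brooch_center in the frame of ring_box below 0 m and y of watch_center in the frame of ring_box above 0 m) or (y of watch_center in the frame of ring_box below 0 m and y of brooch_center in the frame of ring_box above 0 m) or (y of brooch_center in the frame of ring_box below 0.057 m and y of watch_center in the frame of ring_box above 0.057 m) or (y of watch_center in the frame of ring_box below 0.057 m and y of brooch_center in the frame of ring_box above 0.057 m)) and ((y of brooch_center in the frame of ring_box below -0.057 m and y of pillbox_center in the frame of ring_box above -0.057 m) or (y of pillbox_center in the frame of ring_box below -0.057 m and y of brooch_center in the frame of ring_box above -0.057 m) or (y of brooch_center in the frame of ring_box below 0 m and y of pillbox_center in the frame of ring_box above 0 m) or (y of pillbox_center in the frame of ring_box below 0 m and y of brooch_center in the frame of ring_box above 0 m) or (y of brooch_center in the frame of ring_box below 0.057 m and y of pillbox_center in the frame of ring_box above 0.057 m) or (y of pillbox_center in the frame of ring_box below 0.057 m and y of brooch_center in the frame of ring_box above 0.057 m))); the robot touches nothing.
It fails at once if a bystander (hat pin holder, scale, ring cone, loupe, dish or calculator) is moved more than 30 mm (distance of any of hatpin_holder, scale, ring_cone, loupe, trinket_dish, calculator from where it was at the start of the episode above 0.03 m).
Of locket, watch, pillbox, brooch only 3 to 4 are there at a start; the rules pass over those that are not, and their reading is None.
At some moment in a run one of locket, watch, pillbox, brooch may be knocked a few centimetres aside while the robot is not near it.
It also fails if it takes over 208 s, if anything falls off the work surface, if the arm or the gripper's body presses on something with over 40 N, if the wrist force passes 120 N, or if a joint passes its speed limit or range.

## Working session

There is one attempt and no reset: what is moved stays moved. The work goes in short steps, Python scripts to look and compute and a tool call to move; the robot and the scene stay as the last step left them, time stands still between calls to the robot, and variables do not carry over. Pictures are saved under pics/ and viewed, at most 14 in all, crops included, and the job is handed in when it is done.

Besides the shell and the picture viewer there is one more tool, called by a JSON object that holds its "op" and its "data". arm_command: Moves the arm, as the interface text tells. Its arguments: {"type":"object","properties":{"deltas":{"type":"array"}},"required":["deltas"]}

```bash
mkdir -p pics; ls
cat > h.py <<'E'
import numpy as np, cv2
from station import sense, capture, finish_job, tip_reach
def shot(name, fn=None):
    c=capture(name); 
    if fn: cv2.imwrite('pics/'+fn+'.png', c['pixels'])
    return c
def cam(c):
    f=240/np.tan(np.radians(c['fovy'])/2); R=cv2.Rodrigues(np.array(c['rvec'],float))[0]; t=np.array(c['tvec'],float).ravel()
    return f,R,t
def ray(c,u,v):
    f,R,t=cam(c); return -R.T@t, R.T@np.array([(u-c['cx'])/f,(v-c['cy'])/f,1])
def plane(c,u,v,z):
    o,d=ray(c,u,v); return o+d*(z-o[2])/d[2]
def proj(c,p):
    f,R,t=cam(c); q=R@np.array(p,float)+t; return np.array([c['cx']+f*q[0]/q[2], c['cy']+f*q[1]/q[2]])
E
python3 - <<'E'
from h import *
for n in('top','side'):
    c=shot(n,n+'0'); f,R,t=cam(c); print(n,f,c['cx'],c['cy'],-R.T@t,R.round(2).tolist(),plane(c,320,240,0))
s=sense();print(tip_reach,s)
E
```

```text
pics
top 569.9659971235067 329.121611817103 244.77370154700878 [ 0.20800755 -0.01508114  1.42899065] [[0.02, -1.0, -0.0], [-0.98, -0.02, -0.19], [0.19, 0.0, -0.98]] [0.4942719  0.01493208 0.        ]
side 479.80177694622523 322.16651333720506 239.4236884439399 [-0.05121754  0.70139057  0.62262892] [[-0.79, -0.62, 0.02], [-0.33, 0.4, -0.85], [0.52, -0.68, -0.52]] [ 0.57084331 -0.09857748  0.        ]
0.019 {'time_s': 0.1, 'joints': array([-4.97571728e+01,  2.20853803e+01,  3.86136134e-01, -2.47230364e-02,
       -6.84122467e+01, -1.48179963e+01]), 'joint_velocities': array([ 0.04696351,  0.01519866,  0.19690561,  0.06833876, -0.10454287,
       -0.0081974 ]), 'effort': array([-5.47794698e-04, -3.91689920e+01,  1.87935072e+01,  4.23188031e+00,
        1.34735802e-02, -8.90347269e-05]), 'tcp_pos': array([ 0.26813141, -0.56398901,  0.24057072]), 'ee_rot': array([[-9.03217579e-01, -4.29181897e-01, -9.50809581e-04],
       [-4.29182936e-01,  9.03215901e-01,  1.74450006e-03],
       [ 1.10078485e-04,  1.98373437e-03, -9.99998026e-01]]), 'wrist_force': array([-0.12414686,  0.41940682, -0.74883183]), 'moment': array([-0.00959514, -0.01895034,  0.01522003]), 'gripper_force': 0.0, 'gripper_width': 0.9978414505574937}
```

View pics/top0.png

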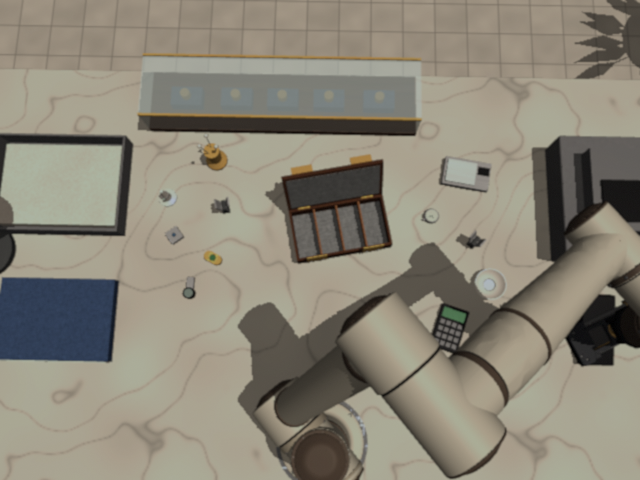

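View pics/side0.png

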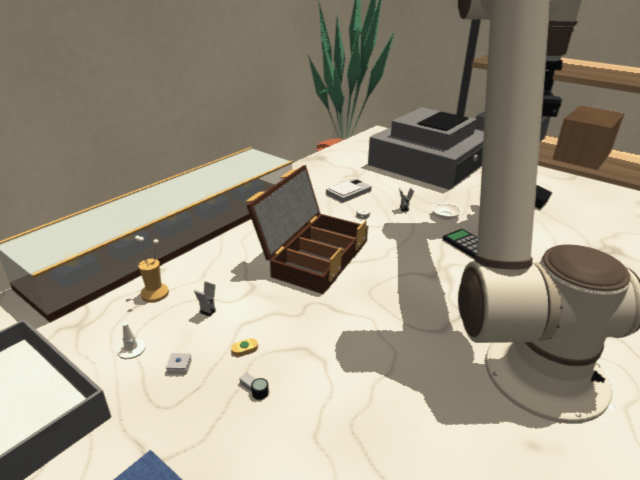

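The top view shows the box around (340,210) with its lid open at the rear. The pill box is at (174,235), the brooch at (213,257) and the watch or locket at (430,215). The clips are at (221,206) and (474,240). Bystanders: hat pins (213,155), cone (168,197), loupe (189,288), scale (466,174), dish (489,284), calculator (451,327). The side view agrees. The arm may be hiding a fourth piece.

Run:
```python
import cv2,numpy as np
t=cv2.imread('pics/top0.png');s=cv2.imread('pics/side0.png')
def cr(i,u,v,r=20,k=6):
    a=cv2.resize(i[v-r:v+r,u-r:u+r],None,fx=k,fy=k,interpolation=cv2.INTER_CUBIC)
    cv2.putText(a,f'{u-r},{v-r}',(2,12),0,.4,(0,0,255)); return a
row=lambda i,l:np.hstack([cr(i,*p) for p in l])
cv2.imwrite('pics/m1.png',np.vstack([row(t,[(174,235),(213,257),(430,215)]),row(t,[(221,206),(474,240),(168,197)])]))
a=cv2.resize(t[150:270,275:400],None,fx=4.8,fy=4.8,interpolation=cv2.INTER_CUBIC)
cv2.imwrite('pics/m2.png',a)
```

```text
(no output)
```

View pics/m1.png

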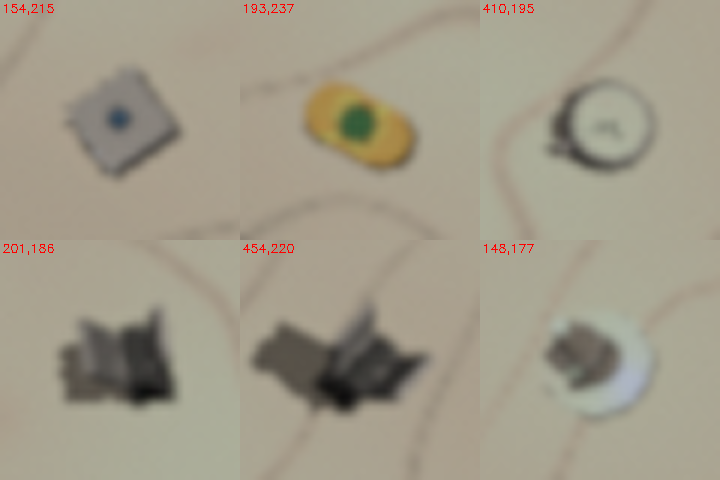

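View pics/m2.png

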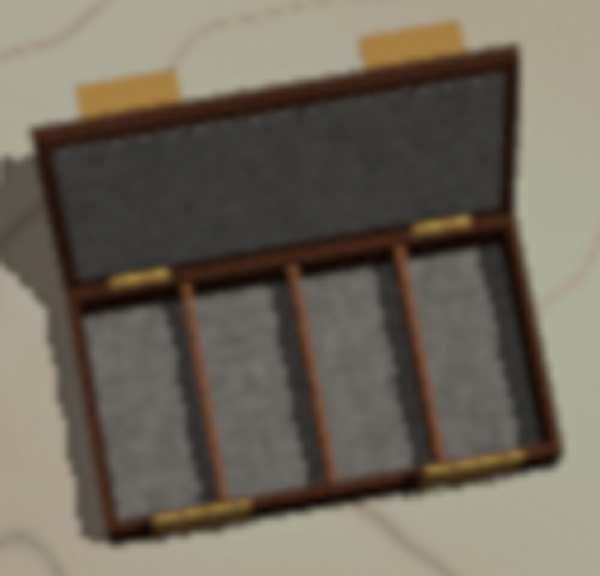

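The first crop shows the pill box tilted about 40°, the brooch long axis falling to the right, and a white-faced steel watch at (432,215). The clips are V-shaped with shadows to their left. The second shows the box's four compartments clearly: front lips at the bottom, lid leaning back.

```bash
cat >> h.py <<'E'
from scipy.optimize import least_squares
from scipy.spatial.transform import Rotation as Ro
def boxpt(b,p):
    c,s=np.cos(b[2]),np.sin(b[2]); return np.array([b[0]+c*p[0]-s*p[1], b[1]+s*p[0]+c*p[1], p[2]])
def down(yaw): # tool y axis at yaw (rad, world), z down
    y=np.array([np.cos(yaw),np.sin(yaw),0]); z=np.array([0,0,-1.]); return np.column_stack([np.cross(y,z),y,z])
def plan(p,R,targets):
    """targets: (pos,yaw or None). yaw is folded to nearest half-turn."""
    for pos,yaw in targets:
        if yaw is None: T=down(np.arctan2(R[1,1],R[0,1]))
        else:
            T=min((down(yaw),down(yaw+np.pi)),key=lambda T:(Ro.from_matrix(R.T@T)).magnitude())
        rv=Ro.from_matrix(R.T@T).as_rotvec().round(3); d=(R.T@(np.array(pos)-p)*100).round(2)
        print(rv.tolist(),d.tolist(),'rows>=',int(np.ceil(max(np.linalg.norm(d)/4.17,np.degrees(np.linalg.norm(rv))/7.16))))
        p=p+R@d/100; R=R@Ro.from_rotvec(rv).as_matrix()
    return p,R
E
python3 - <<'E'
from h import *
c=shot('top'); sd=shot('side')
# box corners at z=.045 (m2 crop)
obs=[((-.065,.12,.045),(108,530)),((-.065,-.12,.045),(557,455)),((.065,.12,.045),(73,295)),((.065,-.12,.045),(517,222)),
 ((-.065,.07,.075),(202,508)),((-.065,-.07,.075),(474,460))]
f=lambda b:np.concatenate([proj(c,boxpt(b,q))-(275+u/4.8,150+v/4.8) for q,(u,v) in obs])
r=least_squares(f,[.55,-.02,0]);print('box',r.x,np.degrees(r.x[2]),r.fun.round(1))
im=c['pixels'];hsv=cv2.cvtColor(im,cv2.COLOR_BGR2HSV)
# brooch
m=np.zeros(im.shape[:2],np.uint8);m[240:275,193:233]=255
m&=cv2.inRange(hsv,(12,120,60),(90,255,255));pts=cv2.findNonZero(m)
(u,v),(w,h),a=cv2.minAreaRect(pts);print('brooch',(u,v),w,h,a,plane(c,u,v,.0055))
bx=cv2.boxPoints(((u,v),(w,h),a));P=np.array([plane(c,*q,.0055)[:2] for q in bx]);
for i in(0,1):
    e=P[i+1]-P[i];print('  edge',np.linalg.norm(e),np.degrees(np.arctan2(e[1],e[0])))
# pillbox
q=[(130,70),(178,130),(118,172),(70,108)];P=np.array([plane(c,154+x/6,215+y/6,.017)[:2] for x,y in q]);print('pill',P.mean(0))
for i in range(4):
    e=P[(i+1)%4]-P[i];print('  edge',np.linalg.norm(e),np.degrees(np.arctan2(e[1],e[0])))
print('stone',plane(c,154+118/6,215+118/6,.021))
print('watch',plane(c,410+130/6,195+122/6,.014), 'crown sh', plane(c,410+75/6,195+148/6,.0))
for n,(u,v) in dict(clip0=(221,206),clip1=(474,240),cone=(168,197),loupe=(189,288),hat=(215,160),case=(300,132),dish=(489,284)).items():print(n,plane(c,u,v,.0))
s=sense()
E
python3 - <<'E'
import cv2,numpy as np
t=cv2.imread('pics/top0.png');s=cv2.imread('pics/side0.png')
cr=lambda i,u,v,r,k:cv2.resize(i[v-r:v+r,u-r:u+r],(400,300)if 0 else (300,300),interpolation=cv2.INTER_CUBIC)
cv2.imwrite('pics/m3.png',np.vstack([np.hstack([cr(t,221,206,15,0),cr(t,476,240,15,0)]),np.hstack([cr(s,207,298,25,0),cr(s,405,198,25,0)])]))
E
```

```text
box [ 0.51713944 -0.03630152  0.18721752] 10.72677347389202 [-0.6  0.8  1.8  0.5 -1.4 -0.9  0.5 -1.  -0.4 -0.   0.1  0.5]
brooch (212.4384765625, 257.6076965332031) 17.4888973236084 8.806466102600098 29.744882583618164 [0.44211475 0.28608204 0.0055    ]
  edge 0.022207749640262876 -26.371614590978847
  edge 0.04525310995800595 -118.4000876411109
pill [0.49625572 0.3826937 ]
  edge 0.03371442943003122 -139.06890685171547
  edge 0.03032209882304362 127.68275143222421
  edge 0.03503982451282686 39.41143207519361
  edge 0.029500272791365776 -54.9666247918699
stone [0.49621307 0.38414689 0.021     ]
watch [ 0.56152725 -0.26887174  0.014     ] crown sh [ 0.55306211 -0.24763808  0.        ]
clip0 [0.5787018  0.27311638 0.        ]
clip1 [ 0.50235083 -0.37872108  0.        ]
cone [0.59995883 0.41200288 0.        ]
loupe [0.36433711 0.34163316 0.        ]
hat [0.70300102 0.29591944 0.        ]
case [0.78542492 0.07491045 0.        ]
dish [ 0.38998432 -0.4134118   0.        ]
```

View pics/m3.png

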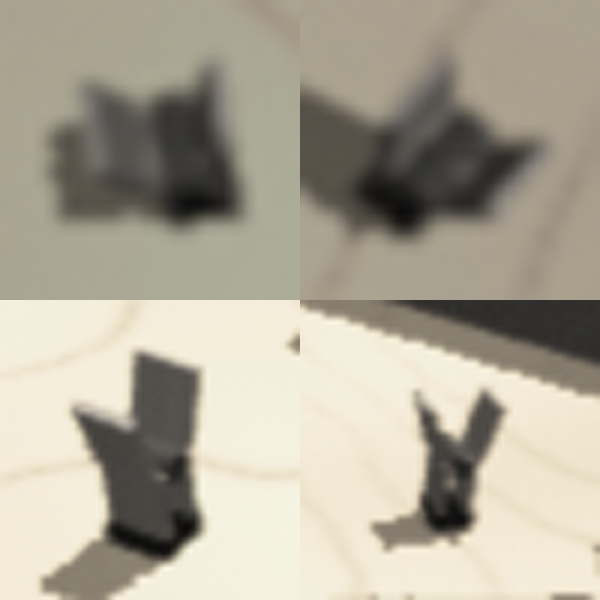

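The crop shows clip 0's tails splayed along the image's left-right axis, and clip 1's splayed towards the lower right. I'll start with the watch, which also gets the arm out of the view.

Run:
```python
from h import *
s=sense();B=[.517,-.0363,.187];y=.187
w=np.array([.5615,-.269,0])
t=boxpt(B,(-.015,-.088,0))
plan(s['tcp_pos'],s['ee_rot'],[(w+[0,0,.12],y),(w+[0,0,.023],y),(w+[0,0,.13],y),(t+[0,0,.13],y),(t+[0,0,.045],y),(t+[0,0,.16],y)])
```

```text
[0.001, 0.001, -1.314] [-39.16, 14.05, 12.1] rows>= 11
[0.0, -0.0, -0.0] [0.0, -0.0, 9.7] rows>= 3
[0.0, -0.0, -0.0] [0.0, -0.0, -10.7] rows>= 3
[0.0, -0.0, -0.0] [-14.89, 1.55, 0.0] rows>= 4
[0.0, -0.0, -0.0] [-0.0, -0.01, 8.5] rows>= 3
[0.0, -0.0, -0.0] [-0.0, 0.01, -11.5] rows>= 3
```

{"op": "arm_command", "data": {"deltas": [[0,0,-0.657,-19.58,7.02,6,-1],[0,0,-0.657,-19.58,7.02,6,-1],[0,0,-0.657,-19.58,7.02,6,-1],[0,0,-0.657,-19.58,7.02,6,-1],[0,0,-0.657,-19.58,7.02,6,-1],[0,0,-0.657,-19.58,7.02,6,-1],[0,0,-0.657,-19.58,7.02,6,-1],[0,0,-0.657,-19.58,7.02,6,-1]]}}

```text
time_s: 0.87
tcp_pos: [0.4153, -0.4167, 0.1814]
ee_rot: [[-0.453, -0.892, -0.001], [-0.892, 0.453, 0.0], [0.0, 0.001, -1.0]]
wrist_force: [0.0, -0.1, 0.4]
gripper_width: 1.0
gripper_force: 0.0
```

{"op": "arm_command", "data": {"deltas": [[0,0,-0.657,-19.8,-6.4,6.1,-1],[0,0,-0.657,-19.8,-6.4,6.1,-1],[0,0,-0.657,-19.8,-6.4,6.1,-1],[0,0,-0.657,-19.8,-6.4,6.1,-1],[0,0,-0.657,-19.8,-6.4,6.1,-1],[0,0,-0.657,-19.8,-6.4,6.1,-1],[0,0,-0.657,-19.8,-6.4,6.1,-1],[0,0,-0.657,-19.8,-6.4,6.1,-1]]}}

```text
time_s: 1.53
tcp_pos: [0.5614, -0.2704, 0.1207]
ee_rot: [[0.184, -0.983, -0.0], [-0.983, -0.184, -0.0], [0.0, 0.0, -1.0]]
wrist_force: [-0.7, -0.0, -0.5]
gripper_width: 0.997
gripper_force: 0.0
```

Run:
```python
from h import *
a=shot('top','t1')['pixels'];b=shot('side','s1')['pixels']
k=lambda i:cv2.resize(i,(800,600))
cv2.imwrite('pics/m4.png',np.hstack([a[90:390,240:640],b[80:380,240:640]]))
s=sense();print(s['tcp_pos'],s['ee_rot'].round(3).tolist(),s['joints'].round(0),s['gripper_width'])
```

```text
[ 0.5609879  -0.27108518  0.12125808] [[0.183, -0.983, 0.001], [-0.983, -0.183, -0.0], [0.0, -0.001, -1.0]] [-11.  28.  -9.   0. -53.  21.] 0.9989500563515116
```

View pics/m4.png

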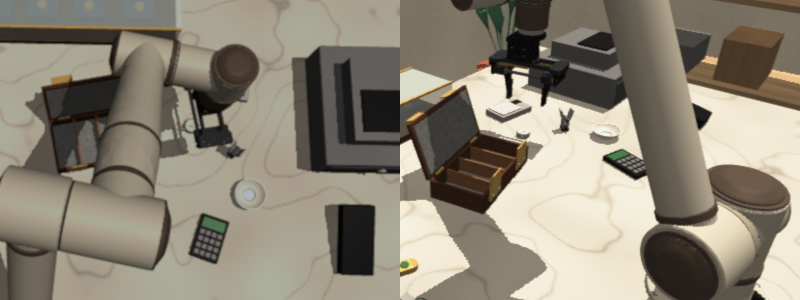

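Run:
```python
from h import *
t=shot('top');d=shot('side')
p=sense()['tcp_pos']
for n,c,o in(('top',t,(240,90)),('side',d,(240,80))):
    print(n,proj(c,p)-o,'watch',proj(c,(.5615,-.269,.007))-o, 'fovy',c['fovy'],c['tvec'])
```

```text
top [200.56074922 114.72191382] watch [191.23614907 125.99769565] fovy 45.66975330647014 [-0.01859159  0.4733963   1.36420642]
side [125.24714584  94.29546132] watch [121.94111847 133.57721291] fovy 53.149037516932495 [0.38231481 0.2321273  0.82594857]
```

The gripper projects where it should, right above the watch at (190,125). Going down to grasp and lift.

{"op": "arm_command", "data": {"deltas": [[0,0,0,-0.2,-0.1,5,-0.6],[0,0,0,-0.2,-0.1,8,-0.6],[0,0,0,-0.2,-0.1,9.8,-0.6],[0,0,0,-0.2,-0.1,9.8,-0.6],[0,0,0,-0.2,-0.1,9.8,0.3],[0,0,0,-0.2,-0.1,9.8,0.6],[0,0,0,-0.2,-0.1,9.8,1],[0,0,0,-0.2,-0.1,9.8,1]]}}

```text
time_s: 2.4
tcp_pos: [0.5624, -0.2677, 0.0231]
ee_rot: [[0.185, -0.983, 0.001], [-0.983, -0.185, -0.0], [0.0, -0.001, -1.0]]
wrist_force: [0.0, 0.2, 0.7]
gripper_width: 0.585
gripper_force: 0.0
```

{"op": "arm_command", "data": {"deltas": [[0,0,0,0,0,0,1],[0,0,0,0,0,0,1],[0,0,0,0,0,-3,1],[0,0,0,0,0,-7,1],[0,0,0,0,0,-10.7,1],[0,0,0,0,0,-10.7,1]]}}

```text
time_s: 2.9
tcp_pos: [0.5671, -0.2689, 0.1383]
ee_rot: [[0.188, -0.982, 0.015], [-0.982, -0.188, -0.006], [0.008, -0.014, -1.0]]
wrist_force: [1.6, -0.8, 0.7]
gripper_width: 0.419
gripper_force: 30.0
```

{"op": "arm_command", "data": {"deltas": [[0,0,0,-3.8,0.4,0,1],[0,0,0,-7.5,0.8,0,1],[0,0,0,-11,1.2,0,1],[0,0,0,-14.8,1.6,0,1],[0,0,0,-14.8,1.6,0,1],[0,0,0,-14.8,1.6,0,1]]}}

```text
time_s: 3.4
tcp_pos: [0.5188, -0.1231, 0.1298]
ee_rot: [[0.189, -0.982, 0.0], [-0.982, -0.189, 0.0], [-0.0, -0.0, -1.0]]
wrist_force: [0.4, -0.6, -0.2]
gripper_width: 0.423
gripper_force: 30.0
```

Run:
```python
from h import *
a=shot('top','t2');b=shot('side','s2')
up=lambda i:cv2.resize(i,(400,400),interpolation=cv2.INTER_CUBIC)
cv2.imwrite('pics/m5.png',np.hstack([up(a['pixels'][130:290,270:430]),up(b['pixels'][150:310,240:400])]))
s=sense();print(s['tcp_pos'],s['ee_rot'].round(3).tolist(),s['gripper_width'])
```

```text
[ 0.51951843 -0.12485769  0.12967988] [[0.186, -0.982, 0.001], [-0.982, -0.186, -0.0], [0.0, -0.001, -1.0]] 0.42001853309438736
```

View pics/m5.png

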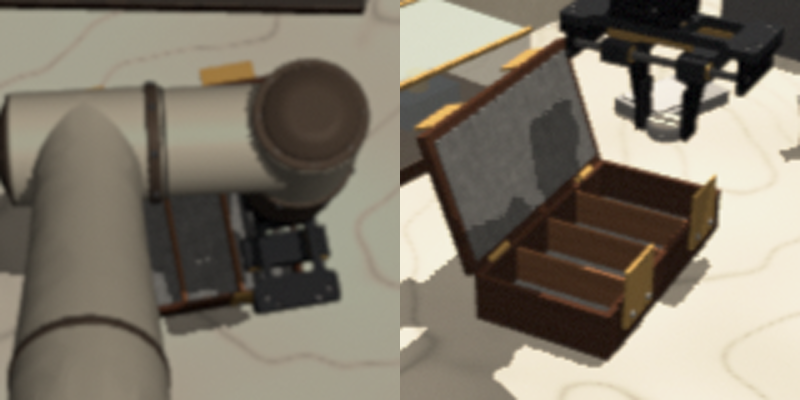

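The watch is held above the right-hand compartment, with the gripper body clear of the lid. Lower, release, rise.

{"op": "arm_command", "data": {"deltas": [[0,0,0,0,0,3,1],[0,0,0,0,0,6,1],[0,0,0,0,0,8.5,1],[0,0,0,0,0,8.5,1],[0,0,0,0,0,8.5,0.7],[0,0,0,0,0,8.5,-0.2],[0,0,0,0,0,8.5,-0.2],[0,0,0,0,0,8.5,-0.2]]}}

```text
time_s: 4.17
tcp_pos: [0.5206, -0.1251, 0.0464]
ee_rot: [[0.186, -0.983, 0.004], [-0.983, -0.186, 0.0], [0.001, -0.004, -1.0]]
wrist_force: [-0.3, 0.4, 0.2]
gripper_width: 0.555
gripper_force: 0.0
```

{"op": "arm_command", "data": {"deltas": [[0,0,0,0,0,-3,-0.2],[0,0,0,0,0,-7,-0.2],[0,0,0,0,0,-11,-0.2],[0,0,0,0,0,-15,-0.2],[0,0,0,0,0,-15,-0.2]]}}

```text
time_s: 4.58
tcp_pos: [0.5244, -0.1254, 0.2052]
ee_rot: [[0.188, -0.982, 0.02], [-0.982, -0.188, -0.002], [0.006, -0.02, -1.0]]
wrist_force: [0.6, -0.3, 0.8]
gripper_width: 0.6
gripper_force: 0.0
```

Run:
```python
from h import *
c=shot('top','t3');b=shot('side','s3')
s=sense();B=[.517,-.0363,.187]
# brooch remeasure
im=c['pixels'];hsv=cv2.cvtColor(im,cv2.COLOR_BGR2HSV)
m=np.zeros(im.shape[:2],np.uint8);m[235:280,190:240]=255
m&=cv2.inRange(hsv,(12,120,60),(90,255,255));pts=cv2.findNonZero(m)
if pts is not None: print(len(pts),cv2.minAreaRect(pts))
im=b['pixels'];hsv=cv2.cvtColor(im,cv2.COLOR_BGR2HSV);m=np.zeros(im.shape[:2],np.uint8);m[325:370,220:275]=255
m&=cv2.inRange(hsv,(12,120,60),(90,255,255));pts=cv2.findNonZero(m);(u,v),_,_=cv2.minAreaRect(pts);print('side',plane(b,u,v,.0055))
print(s['tcp_pos'],s['ee_rot'].round(3).tolist())
br=np.array([.442,.286,0]);t=boxpt(B,(-.015,.0285,0));yb=np.radians(-26.4)
mid=np.array([.5,.08,.24])
p,R=plan(s['tcp_pos'],s['ee_rot'],[(mid,np.radians(170)),(br+[0,0,.15],np.radians(152.5)),(br+[0,0,.022],None)])
```

```text
108 ((212.4384765625, 257.6076965332031), (17.4888973236084, 8.806466102600098), 29.744882583618164)
side [0.44164491 0.28281169 0.0055    ]
[ 0.52031322 -0.1246969   0.19795644] [[0.186, -0.983, 0.008], [-0.983, -0.186, 0.001], [0.001, -0.007, -1.0]]
[-0.008, 0.001, 0.362] [-20.49, -1.84, -4.21] rows>= 6
[0.0, -0.001, 0.305] [-19.28, 9.29, 9.0] rows>= 6
[0.0, 0.0, -0.0] [0.01, -0.0, 12.8] rows>= 4
```

{"op": "arm_command", "data": {"deltas": [[0,0,0.06,-4,-0.4,-2,-0.2],[0,0,0.18,-8,-0.8,-4.2,-0.2],[0,0,0.3,-12,-1.2,-4.2,-0.2],[0,0,0.36,-16,-1.6,-4.2,-0.2],[0,0,0.36,-20.5,-1.8,-4.2,-0.2],[0,0,0.36,-20.5,-1.8,-4.2,-0.2]]}}

```text
time_s: 5.18
tcp_pos: [0.4975, 0.0835, 0.2358]
ee_rot: [[-0.169, -0.986, -0.001], [-0.986, 0.169, 0.0], [-0.0, 0.001, -1.0]]
wrist_force: [0.7, -0.1, 0.3]
gripper_width: 0.601
gripper_force: 0.0
```

{"op": "arm_command", "data": {"deltas": [[0,0,0.1,-4,2,2,-0.2],[0,0,0.2,-8,4,4,-0.2],[0,0,0.3,-12,6,6,-0.2],[0,0,0.305,-16,8,8,-0.2],[0,0,0.305,-19.3,9.3,9,-0.2],[0,0,0.305,-19.3,9.3,9,-0.2],[0,0,0.305,-19.3,9.3,9,-0.2],[0,0,0.305,-19.3,9.3,9,-0.2]]}}

```text
time_s: 5.85
tcp_pos: [0.4391, 0.2864, 0.1449]
ee_rot: [[-0.458, -0.889, -0.003], [-0.889, 0.458, -0.003], [0.004, 0.001, -1.0]]
wrist_force: [0.5, -0.2, -0.4]
gripper_width: 0.606
gripper_force: 0.0
```

Run:
```python
from h import *
s=sense();print(s['tcp_pos'],s['ee_rot'].round(3).tolist())
br=np.array([.442,.285,0])
plan(s['tcp_pos'],s['ee_rot'],[(br+[0,0,.022],np.radians(152.5))])
b=shot('side','s4');up=lambda i:cv2.resize(i,(480,400),interpolation=cv2.INTER_CUBIC)
a=cv2.imread('pics/t3.png')
cv2.imwrite('pics/m6.png',np.hstack([up(b['pixels'][240:400,140:332]),cv2.resize(a[120:290,250:410],(320,400))]))
```

```text
[0.43909296 0.28639182 0.14487337] [[-0.458, -0.889, -0.003], [-0.889, 0.458, -0.003], [0.004, 0.001, -1.0]]
[0.001, -0.004, 0.004] [-0.06, -0.33, 12.29] rows>= 3
```

View pics/m6.png

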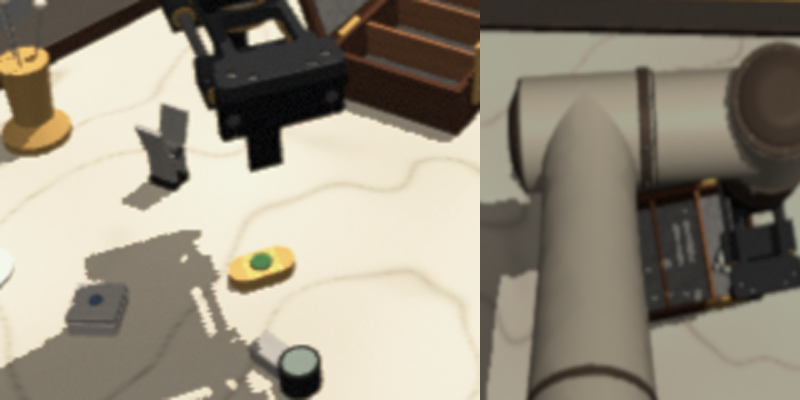

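The gripper is over the brooch (crop 262,262), with the clip and loupe clear of it. Descend, close, lift.

{"op": "arm_command", "data": {"deltas": [[0,0,0,0,-0.3,4,-0.2],[0,0,0,0,-0.3,8,-0.2],[0,0,0,0,-0.3,11,-0.2],[0,0,0,0,-0.3,12.3,-0.2],[0,0,0,0,-0.3,12.3,-0.2],[0,0,0,0,-0.3,12.3,0.3],[0,0,0,0,-0.3,12.3,1],[0,0,0,0,-0.3,12.3,1]]}}

```text
time_s: 6.57
tcp_pos: [0.4436, 0.2846, 0.0246]
ee_rot: [[-0.461, -0.887, 0.001], [-0.887, 0.461, 0.002], [-0.002, -0.0, -1.0]]
wrist_force: [0.7, 0.0, 0.3]
gripper_width: 0.448
gripper_force: 0.0
```

{"op": "arm_command", "data": {"deltas": [[0,0,0,0,0,0,1],[0,0,0,0,0,0,1],[0,0,0,0,0,0,1],[0,0,0,0,0,-3,1],[0,0,0,0,0,-7,1],[0,0,0,0,0,-11,1],[0,0,0,0,0,-11,1],[0,0,0,0,0,-11,1]]}}

```text
time_s: 7.23
tcp_pos: [0.444, 0.286, 0.1364]
ee_rot: [[-0.46, -0.888, 0.004], [-0.888, 0.46, 0.005], [-0.007, -0.001, -1.0]]
wrist_force: [-0.9, 0.6, -1.3]
gripper_width: 0.293
gripper_force: 30.0
```

Run:
```python
from h import *
s=sense();print(s['tcp_pos'],s['ee_rot'].round(3).tolist(),s['gripper_width'],s['gripper_force'])
B=[.517,-.0363,.187];t=boxpt(B,(-.015,.0285,0));y=.187+np.pi-np.radians(25)
plan(s['tcp_pos'],s['ee_rot'],[(t+[0,0,.14],y),(t+[0,0,.045],None)])
```

```text
[0.44395804 0.28596012 0.13635802] [[-0.46, -0.888, 0.004], [-0.888, 0.46, 0.005], [-0.007, -0.001, -1.0]] 0.29275013065778205 29.9909236561507
[-0.002, 0.006, -0.229] [23.94, -18.37, -0.5] rows>= 8
[-0.0, 0.0, 0.0] [0.0, 0.0, 9.5] rows>= 3
```

{"op": "arm_command", "data": {"deltas": [[0,0,0,3,-2.2,-0.5,1],[0,0,-0.03,6,-4.4,-0.5,1],[0,0,-0.07,9.2,-6.7,-0.5,1],[0,0,-0.11,12.4,-9,-0.5,1],[0,0,-0.15,15.6,-11.4,-0.5,1],[0,0,-0.19,18.8,-13.7,-0.5,1],[0,0,-0.229,21.8,-15.9,-0.5,1],[0,0,-0.229,24.4,-17.8,-0.5,1]]}}

```text
time_s: 7.9
tcp_pos: [0.4876, -0.0162, 0.1371]
ee_rot: [[-0.246, -0.969, -0.003], [-0.969, 0.246, -0.001], [0.001, 0.003, -1.0]]
wrist_force: [1.0, -0.8, -0.3]
gripper_width: 0.294
gripper_force: 30.0
```

{"op": "arm_command", "data": {"deltas": [[0,0,0,0,0,0,1],[0,0,0,0,0,0,1],[0,0,0,0,0,3,1],[0,0,0,0,0,6,1],[0,0,0,0,0,8.6,1],[0,0,0,0,0,8.6,1],[0,0,0,0,0,8.6,1]]}}

```text
time_s: 8.48
tcp_pos: [0.4877, -0.0133, 0.0513]
ee_rot: [[-0.245, -0.97, -0.004], [-0.97, 0.245, -0.001], [0.002, 0.004, -1.0]]
wrist_force: [0.2, -0.1, 0.5]
gripper_width: 0.291
gripper_force: 30.0
```

Run:
```python
from h import *
s=sense();print(s['tcp_pos'],s['ee_rot'].round(3).tolist(),s['gripper_width'],s['wrist_force'])
b=shot('side','s5');a=shot('top','t5')
cv2.imwrite('pics/m7.png',np.hstack([cv2.resize(b['pixels'][160:300,240:380],(400,400),interpolation=cv2.INTER_CUBIC),cv2.resize(a['pixels'][130:270,270:410],(400,400),interpolation=cv2.INTER_CUBIC)]))
p=s['tcp_pos'];d=p-boxpt([.517,-.0363,.187],(0,0,0));c,n=np.cos(.187),np.sin(.187);print('box xy',c*d[0]+n*d[1],-n*d[0]+c*d[1])
```

```text
[ 0.48769089 -0.01325178  0.05130612] [[-0.245, -0.97, -0.004], [-0.97, 0.245, -0.001], [0.002, 0.004, -1.0]] 0.2909688083238393 [ 0.23649115 -0.0794797   0.5046179 ]
box xy -0.0245132091441213 0.0280953246305216
```

View pics/m7.png

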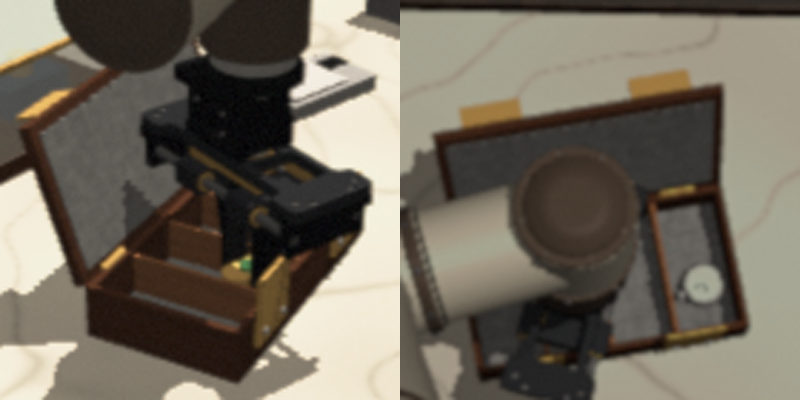

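The watch lies in the right-hand compartment, and the brooch hangs inside the third. Releasing the brooch, then on to the pill box.

{"op": "arm_command", "data": {"deltas": [[0,0,0,0,0,0,0.6],[0,0,0,0,0,0,0.2],[0,0,0,0,0,0,0.15],[0,0,0,0,0,0,0.15],[0,0,0,0,0,-4,0.15],[0,0,0,0,0,-8,0.15],[0,0,0,0,0,-12,0],[0,0,0,0,0,-12,0]]}}

```text
time_s: 9.25
tcp_pos: [0.4939, -0.0132, 0.181]
ee_rot: [[-0.244, -0.97, 0.017], [-0.97, 0.244, 0.002], [-0.006, -0.016, -1.0]]
wrist_force: [1.1, -0.1, 0.7]
gripper_width: 0.477
gripper_force: 0.0
```

Run:
```python
from h import *
c=shot('top','t6');b=shot('side','s6')
s=sense();print(s['tcp_pos'],s['joints'].round(0),s['gripper_width'])
im=c['pixels'];hsv=cv2.cvtColor(im,cv2.COLOR_BGR2HSV)
for n,c_,(x0,x1,y0,y1) in(('top',c,(155,200,215,255)),('side',b,(160,200,340,380))):
    h=cv2.cvtColor(c_['pixels'],cv2.COLOR_BGR2HSV);m=np.zeros(h.shape[:2],np.uint8);m[y0:y1,x0:x1]=255
    m&=cv2.inRange(h,(95,50,40),(130,255,255));p=cv2.findNonZero(m)
    if p is not None: u,v=p.reshape(-1,2).mean(0);print(n,len(p),u,v,plane(c_,u,v,.020))
pb=np.array([.496,.383,0])
p,R=plan(s['tcp_pos'],s['ee_rot'],[([.49,.17,.2],np.radians(148)),(pb+[0,0,.14],np.radians(128)),(pb+[0,0,.022],None)])
```

```text
[ 0.48967165 -0.01355533  0.17473438] [ 17.  12. -24.  -0. -53. -32.] 0.4937545337432823
top 4 173.5 234.5 [0.49683879 0.38488247 0.02      ]
side 12 177.58333333333334 359.25 [0.49645337 0.38456119 0.02      ]
[-0.004, 0.004, 0.309] [-17.8, 4.49, -2.49] rows>= 5
[-0.0, -0.0, 0.349] [-18.39, 10.77, 5.99] rows>= 6
[-0.0, -0.0, -0.0] [-0.0, 0.0, 11.8] rows>= 3
```

{"op": "arm_command", "data": {"deltas": [[0,0,0.06,-3.6,0.9,-1,-0.3],[0,0,0.15,-7.2,1.8,-2,-0.3],[0,0,0.25,-10.8,2.7,-2.5,-0.3],[0,0,0.31,-14.4,3.6,-2.5,-0.3],[0,0,0.31,-17.8,4.5,-2.5,-0.3],[0,0,0.31,-17.8,4.5,-2.5,-0.3]]}}

```text
time_s: 9.85
tcp_pos: [0.4889, 0.1742, 0.1961]
ee_rot: [[-0.526, -0.85, -0.001], [-0.85, 0.526, -0.0], [0.0, 0.001, -1.0]]
wrist_force: [1.1, -0.6, -0.1]
gripper_width: 0.645
gripper_force: 0.0
```

{"op": "arm_command", "data": {"deltas": [[0,0,0.1,-3.5,2,1,-0.3],[0,0,0.2,-7,4,2,-0.3],[0,0,0.3,-10.5,6,3.5,-0.3],[0,0,0.35,-14,8,5,-0.3],[0,0,0.35,-17,10,6,-0.3],[0,0,0.35,-18.4,10.8,6,-0.3],[0,0,0.35,-18.4,10.8,6,-0.3],[0,0,0.35,-18.4,10.8,6,-0.3]]}}

```text
time_s: 10.52
tcp_pos: [0.4942, 0.3828, 0.1352]
ee_rot: [[-0.788, -0.615, -0.003], [-0.615, 0.788, -0.003], [0.004, -0.001, -1.0]]
wrist_force: [0.4, -0.7, 0.2]
gripper_width: 0.651
gripper_force: 0.0
```

Run:
```python
from h import *
s=sense();print(s['tcp_pos'],s['gripper_width'])
plan(s['tcp_pos'],s['ee_rot'],[((.4965,.384,.022),np.radians(128))])
b=shot('side')
h=cv2.cvtColor(b['pixels'],cv2.COLOR_BGR2HSV);m=np.zeros(h.shape[:2],np.uint8);m[330:390,150:210]=255
m&=cv2.inRange(h,(95,50,40),(130,255,255));p=cv2.findNonZero(m);print(None if p is None else plane(b,*p.reshape(-1,2).mean(0),.02))
```

```text
[0.4941634  0.38284148 0.13524384] 0.6506578579997171
[-0.001, -0.004, -0.0] [-0.3, -0.04, 11.32] rows>= 3
[0.49668359 0.38427545 0.02      ]
```

{"op": "arm_command", "data": {"deltas": [[0,0,0,-0.3,0,4,-0.3],[0,0,0,-0.3,0,7,-0.3],[0,0,0,-0.3,0,10,-0.3],[0,0,0,-0.3,0,11.3,-0.3],[0,0,0,-0.3,0,11.3,-0.3],[0,0,0,-0.3,0,11.3,0.2],[0,0,0,-0.3,0,11.3,1],[0,0,0,-0.3,0,11.3,1]]}}

```text
time_s: 11.23
tcp_pos: [0.4981, 0.3849, 0.026]
ee_rot: [[-0.789, -0.614, 0.001], [-0.614, 0.789, 0.002], [-0.002, 0.001, -1.0]]
wrist_force: [-0.2, 0.0, 0.4]
gripper_width: 0.503
gripper_force: 0.0
```

{"op": "arm_command", "data": {"deltas": [[0,0,0,0,0,0,1],[0,0,0,0,0,0,1],[0,0,0,0,0,0,1],[0,0,0,0,0,-3,1],[0,0,0,0,0,-7,1],[0,0,0,0,0,-11,1],[0,0,0,0,0,-13,1],[0,0,0,0,0,-13,1]]}}

```text
time_s: 11.9
tcp_pos: [0.4998, 0.3873, 0.1613]
ee_rot: [[-0.788, -0.615, 0.009], [-0.615, 0.788, 0.009], [-0.012, 0.002, -1.0]]
wrist_force: [-0.1, 0.7, 0.2]
gripper_width: 0.389
gripper_force: 30.0
```

Run:
```python
from h import *
s=sense();print(s['tcp_pos'],s['gripper_width'],s['gripper_force'],s['joints'].round(0))
B=[.517,-.0363,.187];t=boxpt(B,(-.015,.0855,0));y=.187+np.pi
plan(s['tcp_pos'],s['ee_rot'],[((.48,.2,.15),np.radians(160)),(t+[0,0,.14],y),(t+[0,0,.045],None)])
```

```text
[0.49975763 0.38728035 0.16130849] 0.3893799625456383 29.999903440475464 [  52.   26.   -5.    0.  -58. -105.]
[-0.002, 0.012, -0.559] [13.1, -13.55, 0.95] rows>= 5
[-0.0, 0.0, -0.536] [14.35, -5.9, 0.99] rows>= 5
[-0.0, 0.0, 0.0] [0.01, 0.0, 9.5] rows>= 3
```

{"op": "arm_command", "data": {"deltas": [[0,0,-0.1,2.6,-2.7,0.2,1],[0,0,-0.2,5.2,-5.4,0.2,1],[0,0,-0.3,7.8,-8.1,0.2,1],[0,0,-0.4,10.4,-10.8,0.2,1],[0,0,-0.5,13.1,-13.5,0.2,1],[0,0,-0.56,13.1,-13.5,0.2,1],[0,0,-0.56,13.1,-13.5,0.2,1],[0,0,-0.56,13.1,-13.5,0.2,1]]}}

```text
time_s: 12.57
tcp_pos: [0.4771, 0.1978, 0.1524]
ee_rot: [[-0.344, -0.939, 0.0], [-0.939, 0.344, 0.0], [-0.0, -0.0, -1.0]]
wrist_force: [0.5, -0.1, 0.1]
gripper_width: 0.388
gripper_force: 30.0
```

{"op": "arm_command", "data": {"deltas": [[0,0,-0.1,2.9,-1.2,0.5,1],[0,0,-0.2,5.8,-2.4,0.5,1],[0,0,-0.3,8.7,-3.6,1,1],[0,0,-0.4,11.6,-4.8,1,1],[0,0,-0.5,14.3,-5.9,1,1],[0,0,-0.535,14.3,-5.9,1,1],[0,0,-0.535,14.3,-5.9,1,1],[0,0,-0.535,14.3,-5.9,1,1]]}}

```text
time_s: 13.23
tcp_pos: [0.4842, 0.0441, 0.1423]
ee_rot: [[0.184, -0.983, 0.0], [-0.983, -0.184, 0.0], [-0.0, -0.0, -1.0]]
wrist_force: [-0.1, 0.3, -0.7]
gripper_width: 0.388
gripper_force: 30.0
```

Run:
```python
from h import *
capture('top')
s=sense();print(s['tcp_pos'],s['gripper_width'],s['gripper_force'],s['joints'].round(0))
B=[.517,-.0363,.187];t=boxpt(B,(-.015,.0855,0));y=.187+np.pi
plan(s['tcp_pos'],s['ee_rot'],[(t+[0,0,.045],y)])
```

```text
[0.48412176 0.04438012 0.14237675] 0.38680049514127174 29.999876618385315 [ 24.  15. -27.  -0. -49. -14.]
[-0.0, 0.0, -0.001] [-0.01, -0.23, 9.74] rows>= 3
```

{"op": "arm_command", "data": {"deltas": [[0,0,0,0,-0.2,3,1],[0,0,0,0,-0.2,6,1],[0,0,0,0,-0.2,9.6,1],[0,0,0,0,-0.2,9.6,1],[0,0,0,0,-0.2,9.6,0.5],[0,0,0,0,-0.2,9.6,-0.05],[0,0,0,0,-0.2,9.6,-0.05],[0,0,0,0,-0.2,9.6,-0.05]]}}

```text
time_s: 13.95
tcp_pos: [0.4871, 0.0445, 0.0487]
ee_rot: [[0.185, -0.983, 0.004], [-0.983, -0.185, 0.002], [-0.001, -0.005, -1.0]]
wrist_force: [0.6, 0.6, 0.4]
gripper_width: 0.494
gripper_force: 0.0
```

{"op": "arm_command", "data": {"deltas": [[0,0,0,0,0,-4,-0.05],[0,0,0,0,0,-8,-0.05],[0,0,0,0,0,-12,-0.05],[0,0,0,0,0,-16,-0.05],[0,0,0,4,0,-16,-0.05],[0,0,0,8,0,-16,0.5],[0,0,0,-12,0,-16,1],[0,0,0,-12,0,-16,1]]}}

```text
time_s: 14.62
tcp_pos: [0.486, 0.0398, 0.2084]
ee_rot: [[0.166, -0.986, 0.004], [-0.986, -0.166, 0.001], [-0.001, -0.004, -1.0]]
wrist_force: [1.3, 2.1, -0.1]
gripper_width: 0.373
gripper_force: 0.0
```

Run:
```python
from h import *
c=shot('top','t7');b=shot('side','s7');s=sense();print(s['tcp_pos'],s['joints'].round(0))
cv2.imwrite('pics/m8.png',np.hstack([cv2.resize(b['pixels'][160:300,240:380],(400,400),interpolation=cv2.INTER_CUBIC),cv2.resize(c['pixels'][130:270,270:410],(400,400),interpolation=cv2.INTER_CUBIC)]))
```

```text
[0.48514528 0.04804982 0.20860863] [ 25.  10. -21.  -0. -58. -14.]
```

View pics/m8.png

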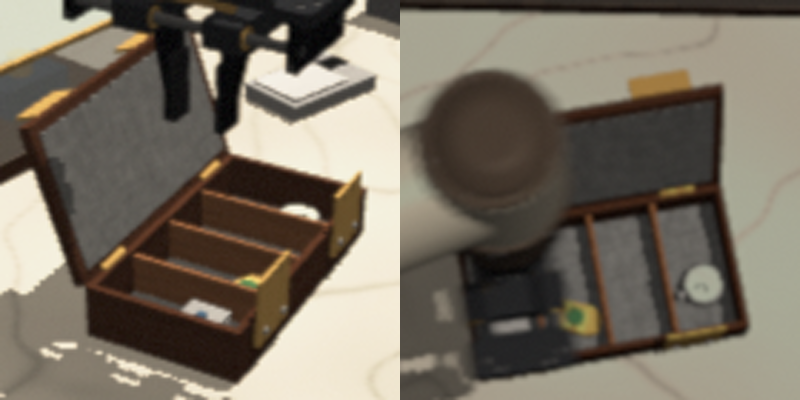

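All three pieces lie in separate compartments: watch right, brooch third, pill box leftmost. Next, going over and behind the lid with the fingers shut.

Run:
```python
from h import *
s=sense();B=[.517,-.0363,.187]
a=boxpt(B,(.05,.01,.25));b=boxpt(B,(.145,0,.25))
plan(s['tcp_pos'],s['ee_rot'],[(a,np.radians(235)),(b,np.radians(280.7)),(b-[0,0,.11],None)])
```

```text
[-0.005, -0.0, -0.774] [7.87, -6.59, -4.12] rows>= 7
[0.0, -0.0, -0.798] [7.34, -6.11, -0.0] rows>= 7
[0.0, 0.0, -0.0] [0.0, 0.0, 11.0] rows>= 3
```

{"op": "arm_command", "data": {"deltas": [[0,0,-0.1,0,0,-3,1],[0,0,-0.2,0,0,-4.5,1],[0,0,-0.3,2,-2,-4.5,1],[0,0,-0.4,4,-4,-4.5,1],[0,0,-0.5,7.9,-6.6,-4.5,1],[0,0,-0.6,7.9,-6.6,-4.5,1],[0,0,-0.7,7.9,-6.6,-4.5,1],[0,0,-0.774,7.9,-6.6,-4.5,1]]}}

```text
time_s: 15.38
tcp_pos: [0.5648, -0.0192, 0.2527]
ee_rot: [[0.821, -0.571, 0.002], [-0.571, -0.821, 0.0], [0.001, -0.001, -1.0]]
wrist_force: [-0.0, 0.8, 0.4]
gripper_width: 0.008
gripper_force: 0.0
```

{"op": "arm_command", "data": {"deltas": [[0,0,-0.1,1,-1,0,1],[0,0,-0.2,2,-2,0,1],[0,0,-0.3,4,-3,0,1],[0,0,-0.4,6,-5,0,1],[0,0,-0.5,7.3,-6.1,0,1],[0,0,-0.6,7.3,-6.1,0,1],[0,0,-0.7,7.3,-6.1,0,1],[0,0,-0.8,7.3,-6.1,0,1]]}}

```text
time_s: 16.05
tcp_pos: [0.6594, -0.0102, 0.2528]
ee_rot: [[0.981, 0.193, 0.002], [0.193, -0.981, 0.0], [0.002, 0.0, -1.0]]
wrist_force: [-0.4, 0.2, 0.4]
gripper_width: 0.004
gripper_force: 0.0
```

Run:
```python
from h import *
b=shot('side','s8');c=shot('top','t8');s=sense();B=[.517,-.0363,.187]
print(s['tcp_pos'],s['ee_rot'].round(3).tolist(),s['gripper_width'],s['joints'].round(0))
b_=boxpt(B,(.145,0,.14))
plan(s['tcp_pos'],s['ee_rot'],[(b_,np.radians(280.7)),(boxpt(B,(.08,0,.14)),None)])
cv2.imwrite('pics/m9.png',np.hstack([cv2.resize(b['pixels'][80:300,200:420],(400,400),interpolation=cv2.INTER_CUBIC),cv2.resize(c['pixels'][100:460,220:580],(400,400),interpolation=cv2.INTER_CUBIC)]))
```

```text
[ 0.65924826 -0.01019514  0.2530093 ] [[0.982, 0.188, 0.002], [0.188, -0.982, 0.0], [0.002, -0.0, -1.0]] 0.008513845496961657 [ 13.  25.   7.   0. -72.  88.]
[-0.0, -0.002, 0.003] [0.02, -0.08, 11.3] rows>= 3
[-0.0, -0.0, -0.0] [-6.5, 0.0, 0.0] rows>= 2
```

View pics/m9.png

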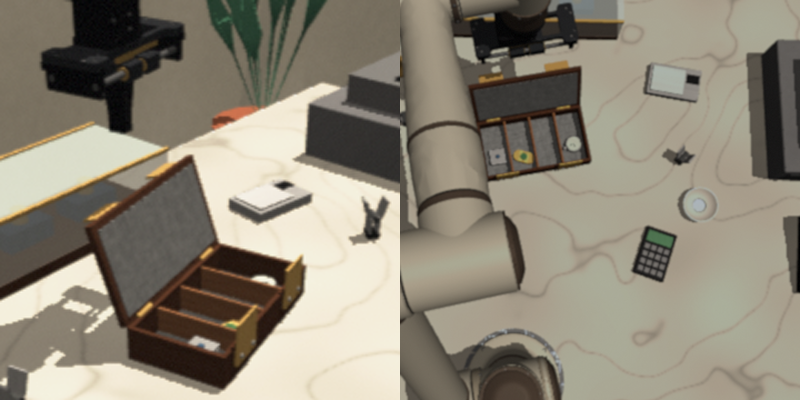

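The top view shows the pill box, brooch and watch each in a compartment and no locket anywhere. The fingers are behind the lid. Descend, push forward, back off.

{"op": "arm_command", "data": {"deltas": [[0,0,0,0,0,4,1],[0,0,0,0,0,8,1],[0,0,0,0,0,11.3,1],[0,0,0,0,0,11.3,1],[0,0,0,0,0,11.3,1]]}}

```text
time_s: 16.57
tcp_pos: [0.6587, -0.0106, 0.1382]
ee_rot: [[0.982, 0.187, -0.002], [0.187, -0.982, -0.001], [-0.003, 0.001, -1.0]]
wrist_force: [1.1, -0.4, 0.6]
gripper_width: 0.009
gripper_force: 0.0
```

{"op": "arm_command", "data": {"deltas": [[0,0,0,-1,0,0,1],[0,0,0,-2,0,0,1],[0,0,0,-3,0,0,1],[0,0,0,-4,0,0,1],[0,0,0,-5,0,0,1],[0,0,0,-6,0,0,1],[0,0,0,-7,0,0,1],[0,0,0,-7.8,0,0,1]]}}

```text
time_s: 17.23
tcp_pos: [0.584, -0.0249, 0.1421]
ee_rot: [[0.982, 0.188, 0.007], [0.188, -0.982, 0.001], [0.007, 0.001, -1.0]]
wrist_force: [0.8, 0.1, 1.5]
gripper_width: 0.002
gripper_force: 0.3
```

{"op": "arm_command", "data": {"deltas": [[0,0,0,-0.7,0,0,1],[0,0,0,-0.7,0,0,1],[0,0,0,1,0,0,1],[0,0,0,4,0,-2,1],[0,0,0,4,0,-6,1],[0,0,0,4,0,-9,1],[0,0,0,4,0,-9,1],[0,0,0,4,0,-9,1]]}}

```text
time_s: 17.9
tcp_pos: [0.6232, -0.0172, 0.2308]
ee_rot: [[0.982, 0.188, 0.005], [0.188, -0.982, 0.001], [0.005, -0.0, -1.0]]
wrist_force: [-0.3, -0.0, -0.7]
gripper_width: 0.005
gripper_force: 0.0
```

{"op": "arm_command", "data": {"deltas": [[0,0,0,0,0,-1,1],[0,0,0,0,0,-1,1],[0,0,0,0,0,-1,1],[0,0,0,0,0,-1,1],[0,0,0,0,0,-1,1],[0,0,0,0,0,-1,1],[0,0,0,0,0,-1,1],[0,0,0,0,0,-1,1]]}}

```text
time_s: 18.57
tcp_pos: [0.6218, -0.0175, 0.2383]
ee_rot: [[0.982, 0.188, -0.0], [0.188, -0.982, -0.0], [-0.001, 0.0, -1.0]]
wrist_force: [-0.8, 0.5, -0.6]
gripper_width: 0.007
gripper_force: 0.0
```

Run:
```python
from h import *
b=shot('side','s9');c=shot('top','t9');s=sense()
print(s['tcp_pos'],s['wrist_force'])
cv2.imwrite('pics/m10.png',np.hstack([cv2.resize(b['pixels'][80:300,200:420],(400,400),interpolation=cv2.INTER_CUBIC),cv2.resize(c['pixels'][130:270,270:410],(400,400),interpolation=cv2.INTER_CUBIC)]))
```

```text
[ 0.62187319 -0.01750391  0.2384491 ] [-0.23449939 -0.43432814  0.65019429]
```

View pics/m10.png

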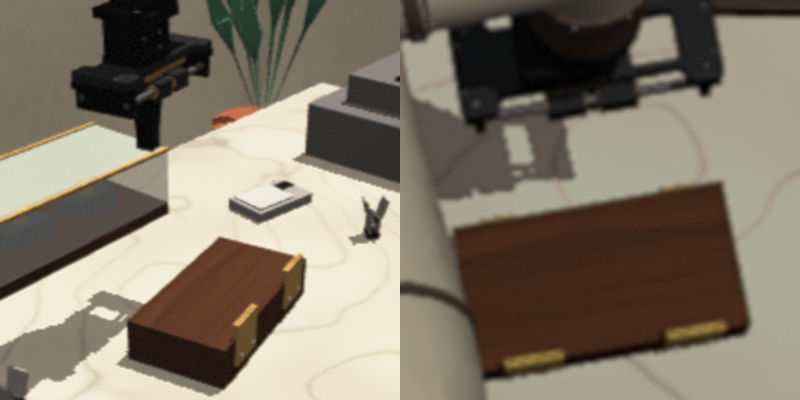

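The lid lies shut in both views, with the brass lips in pairs at the front edge. Now measuring the lips and clips numerically.

Run:
```python
from h import *
c=shot('top');b=shot('side')
def brass(cc,x0,x1,y0,y1,k=4):
    im=cv2.resize(cc['pixels'][y0:y1,x0:x1],None,fx=k,fy=k,interpolation=cv2.INTER_CUBIC)
    h=cv2.cvtColor(im,cv2.COLOR_BGR2HSV);m=cv2.inRange(h,(14,90,60),(36,255,255))
    out=[]
    for q in cv2.findContours(m,0,2)[0]:
        if cv2.contourArea(q)<k*k*15: continue
        p=cv2.boxPoints(cv2.minAreaRect(q)); out.append((p+.5)/k-.5+[x0,y0])
    return out
B=[.517,-.0363,.187]
def inbox(p):
    d=p-np.array([B[0],B[1],0]);C,S=np.cos(B[2]),np.sin(B[2]);return (np.array([C*d[0]+S*d[1],-S*d[0]+C*d[1],p[2]])*1000).round(1)
for q in brass(c,270,410,235,270):
    print('top',q.round(1).tolist()); q=q[np.argsort(q[:,1])]
    e=[plane(c,*x,.075) for x in q]; print([inbox(x).tolist() for x in e])
for q in brass(b,300,400,150,300):
    print('side',q.round(1).tolist())
    print([inbox(plane(b,*x,.075)).tolist() for x in q[np.argsort(q[:,1])]])
T=lambda o,l,k,cc:[plane(cc,o[0]+x/k,o[1]+y/k,.066).round(4)[:2].tolist() for x,y in l]
print('c0 side',T((182,273),[(135,52),(200,72),(75,107),(133,125)],6,b))
print('c0 top',T((206,191),[(82,85),(100,165),(212,65),(238,205)],10,c))
print('c1 side',T((380,173),[(118,90),(140,130),(185,90),(205,108)],6,b))
print('c1 top',T((461,225),[(145,60),(95,150),(240,145),(190,215)],10,c))
```

```text
top [[304.7, 254.5], [327.5, 250.8], [328.7, 258.0], [305.9, 261.6]]
[[-57.1, 42.3, 75.0], [-56.9, 97.9, 75.0], [-74.9, 42.4, 75.0], [-74.6, 97.9, 75.0]]
top [[361.2, 244.6], [384.3, 240.4], [385.5, 247.6], [362.4, 251.7]]
[[-54.7, -97.5, 75.0], [-55.5, -40.5, 75.0], [-72.5, -97.3, 75.0], [-73.3, -40.5, 75.0]]
side [[326.2, 281.0], [328.0, 245.6], [341.8, 246.3], [340.0, 281.7]]
[[-39.9, 49.2, 75.0], [-67.0, 37.4, 75.0], [-94.4, 164.3, 75.0], [-118.6, 153.6, 75.0]]
side [[353.0, 249.4], [355.4, 218.4], [367.2, 219.3], [364.9, 250.3]]
[[-42.1, -89.3, 75.0], [-68.4, -99.0, 75.0], [-93.1, 37.1, 75.0], [-116.6, 28.1, 75.0]]
c0 side [[0.5807, 0.2491], [0.5565, 0.243], [0.5726, 0.2798], [0.5516, 0.2743]]
c0 top [[0.5778, 0.2776], [0.5575, 0.2719], [0.5836, 0.2457], [0.5481, 0.2373]]
c1 side [[0.5062, -0.363], [0.4779, -0.3335], [0.483, -0.3827], [0.4668, -0.372]]
c1 top [[0.5113, -0.3662], [0.4886, -0.3534], [0.4906, -0.3888], [0.4729, -0.3761]]
```

Run:
```python
from h import *
b=shot('side');B=[.517,-.0363,.187]
def inbox(p):
    d=p-np.array([B[0],B[1],0]);C,S=np.cos(B[2]),np.sin(B[2]);return (np.array([C*d[0]+S*d[1],-S*d[0]+C*d[1]])*1000).round(1).tolist()
k=6
for x0,x1,y0,y1 in((315,350,235,290),(345,380,205,260)):
    im=cv2.resize(b['pixels'][y0:y1,x0:x1],None,fx=k,fy=k,interpolation=cv2.INTER_CUBIC)
    h=cv2.cvtColor(im,cv2.COLOR_BGR2HSV);m=cv2.inRange(h,(14,90,60),(36,255,255))
    q=max(cv2.findContours(m,0,2)[0],key=cv2.contourArea);a=cv2.approxPolyDP(cv2.convexHull(q),8,True).reshape(-1,2)
    a=(a+.5)/k-.5+[x0,y0]
    print([(p.round(1).tolist(),inbox(plane(b,*p,.075))) for p in a])
    print('expected front top',[proj(b,boxpt(B,(-.068,y,.075))).round(1) for y in ((.045,.095) if y0>220 else (-.095,-.045))],'back',[proj(b,boxpt(B,(-.061,y,.075))).round(1) for y in ((.045,.095) if y0>220 else (-.095,-.045))])
s=sense()
plan(s['tcp_pos'],s['ee_rot'],[((.55,-.2,.22),np.radians(258)),((.491,-.371,.17),np.radians(236)),((.491,-.371,.057),None)])
```

```text
[([339.2, 246.2], [-62.2, 40.0]), ([341.6, 247.8], [-69.2, 42.9]), ([340.4, 268.9], [-100.9, 114.9]), ([329.6, 281.2], [-100.5, 162.0]), ([327.4, 257.2], [-59.3, 90.1])]
expected front top [array([340.7, 248.1]), array([330.1, 259.6])] back [array([337.7, 247.2]), array([327.1, 258.6])]
[([364.9, 219.2], [-63.4, -96.6]), ([366.9, 222.1], [-72.9, -86.4]), ([365.6, 239.6], [-100.8, -12.7]), ([355.8, 249.6], [-98.5, 34.9]), ([354.6, 227.8], [-58.5, -48.2]), ([360.2, 220.2], [-55.8, -86.8])]
expected front top [array([366.4, 220. ]), array([357.8, 229.4])] back [array([363.7, 219.3]), array([355. , 228.6])]
[0.0, -0.0, 0.399] [-10.5, 16.57, 1.86] rows>= 5
[0.0, -0.0, 0.384] [-2.21, 17.95, 5.0] rows>= 5
[0.0, -0.0, 0.0] [0.01, 0.0, 11.3] rows>= 3
```

{"op": "arm_command", "data": {"deltas": [[0,0,0.1,-2,3.3,0.4,0.5],[0,0,0.2,-4,6.6,0.8,0],[0,0,0.3,-6,10,1.2,-0.6],[0,0,0.4,-8.5,13.3,1.8,-0.6],[0,0,0.4,-10.5,16.6,1.8,-0.6],[0,0,0.4,-10.5,16.6,1.8,-0.6]]}}

```text
time_s: 19.32
tcp_pos: [0.5471, -0.2051, 0.2204]
ee_rot: [[0.977, -0.215, -0.002], [-0.215, -0.977, -0.001], [-0.002, 0.001, -1.0]]
wrist_force: [0.1, 0.5, 0.7]
gripper_width: 0.373
gripper_force: 0.0
```

{"op": "arm_command", "data": {"deltas": [[0,0,0.1,-0.4,3.6,1,-0.6],[0,0,0.2,-0.8,7.2,2,-0.6],[0,0,0.3,-1.2,10.8,3,-0.6],[0,0,0.384,-1.7,14.4,4,-0.6],[0,0,0.384,-2.2,18,5,-0.6],[0,0,0.384,-2.2,18,5,-0.6],[0,0,0.384,-2.2,18,5,-0.6],[0,0,0.384,-2.2,18,5,-0.6]]}}

```text
time_s: 19.98
tcp_pos: [0.491, -0.3718, 0.1706]
ee_rot: [[0.828, -0.561, 0.0], [-0.561, -0.828, -0.0], [0.0, -0.0, -1.0]]
wrist_force: [0.2, -0.0, -0.1]
gripper_width: 0.791
gripper_force: 0.0
```

Run:
```python
from h import *
b=shot('side','s10');s=sense();print(s['tcp_pos'],s['ee_rot'].round(3).tolist())
p=s['tcp_pos'];R=s['ee_rot']
plan(p,R,[((.491,-.371,.057),np.radians(236))])
im=b['pixels'].copy()
k=lambda q:tuple(int(v) for v in ((proj(b,q)-[350,110])*(16/3)))
im=cv2.resize(im[110:220,350:500],(800,587),interpolation=cv2.INTER_CUBIC)
for q,col in(((.491,-.371,.055),(0,0,255)),(p+R@[0,.03,.019],(0,255,0)),(p+R@[0,-.03,.019],(0,255,0))): cv2.circle(im,k(q),4,col,-1)
cv2.imwrite('pics/m11.png',im)
```

```text
[ 0.49146518 -0.37124719  0.17100763] [[0.829, -0.56, 0.001], [-0.56, -0.829, -0.0], [0.001, -0.0, -1.0]]
[-0.0, -0.001, -0.0] [-0.06, 0.01, 11.4] rows>= 3
```

View pics/m11.png

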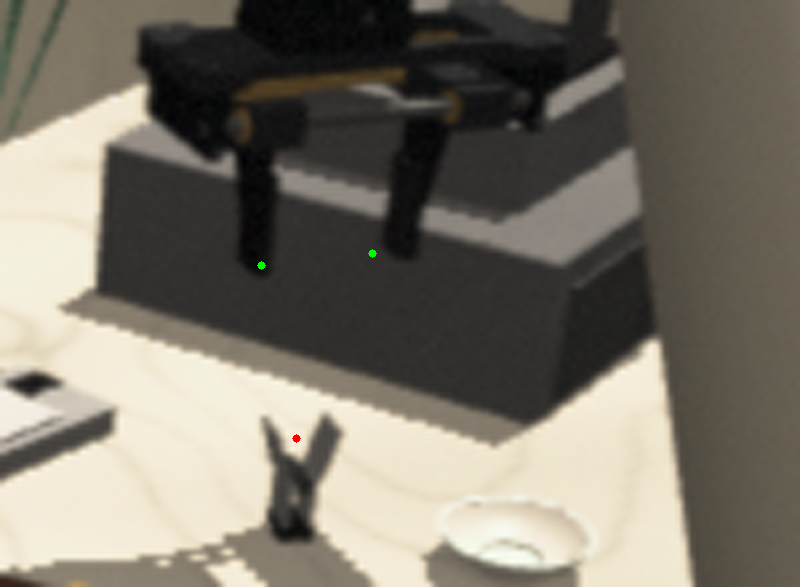

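The target dot (297,438) sits between the tails of clip 1, and the open fingers straddle it. Descend, squeeze, lift.

{"op": "arm_command", "data": {"deltas": [[0,0,0,0,0,4,-0.6],[0,0,0,0,0,8,-0.6],[0,0,0,0,0,10,-0.6],[0,0,0,0,0,11.4,-0.6],[0,0,0,0,0,11.4,-0.6],[0,0,0,0,0,11.4,0],[0,0,0,0,0,11.4,0.3],[0,0,0,0,0,11.4,1]]}}

```text
time_s: 20.7
tcp_pos: [0.4923, -0.3718, 0.0586]
ee_rot: [[0.829, -0.559, 0.003], [-0.559, -0.829, -0.002], [0.004, -0.001, -1.0]]
wrist_force: [0.0, 0.1, 0.2]
gripper_width: 0.65
gripper_force: 0.0
```

{"op": "arm_command", "data": {"deltas": [[0,0,0,0,0,0,1],[0,0,0,0,0,0,1],[0,0,0,0,0,0,1],[0,0,0,0,0,0,1],[0,0,0,0,0,0,1],[0,0,0,0,0,0,1]]}}

```text
time_s: 21.2
tcp_pos: [0.4919, -0.3718, 0.0576]
ee_rot: [[0.828, -0.56, 0.003], [-0.56, -0.828, -0.001], [0.003, -0.001, -1.0]]
wrist_force: [-0.5, -0.0, -0.2]
gripper_width: 0.226
gripper_force: 30.0
```

Run:
```python
from h import *
s=sense();print(s['tcp_pos'],s['gripper_width']*87,s['gripper_force'],s['wrist_force'])
```

```text
[ 0.49186793 -0.37182842  0.05759881] 19.67089665229921 30.00017604790628 [-0.48519841 -0.03840917 -0.18576266]
```

Run:
```python
from h import *
s=sense();B=[.517,-.0363,.187]
t=boxpt(B,(-.063,-.07,.175));print(t)
plan(s['tcp_pos'],s['ee_rot'],[((.4919,-.3718,.175),None),((.475,-.24,.175),np.radians(212)),(t,np.radians(190.7))])
```

```text
[ 0.46811216 -0.11679211  0.175     ]
[-0.001, -0.003, -0.0] [0.03, -0.01, -11.74] rows>= 3
[0.0, 0.0, 0.418] [-8.78, -9.97, 0.0] rows>= 4
[0.001, 0.0, 0.372] [-10.82, -5.95, -0.0] rows>= 3
```

{"op": "arm_command", "data": {"deltas": [[0,0,0,0,0,-3,1],[0,0,0,0,0,-6,1],[0,0,0,0,0,-9,1],[0,0,0,0,0,-11.7,1],[0,0,0,0,0,-11.7,1],[0,0,0,0,0,-11.7,1]]}}

```text
time_s: 21.7
tcp_pos: [0.4912, -0.372, 0.175]
ee_rot: [[0.828, -0.561, 0.003], [-0.561, -0.828, -0.001], [0.003, -0.001, -1.0]]
wrist_force: [-1.2, -0.6, -1.3]
gripper_width: 0.224
gripper_force: 30.0
```

{"op": "arm_command", "data": {"deltas": [[0,0,0.1,-2,-2.2,0,1],[0,0,0.2,-4,-4.5,0,1],[0,0,0.3,-6.4,-7.2,0,1],[0,0,0.4,-8.8,-10,0,1],[0,0,0.418,-8.8,-10,0,1],[0,0,0.418,-8.8,-10,0,1]]}}

```text
time_s: 22.2
tcp_pos: [0.4728, -0.2378, 0.1722]
ee_rot: [[0.532, -0.847, -0.003], [-0.847, -0.532, 0.001], [-0.003, 0.002, -1.0]]
wrist_force: [0.3, -0.0, 0.5]
gripper_width: 0.225
gripper_force: 30.0
```

{"op": "arm_command", "data": {"deltas": [[0,0,0.1,-2.7,-1.5,0,1],[0,0,0.2,-5.4,-3,0,1],[0,0,0.3,-8,-4.5,0,1],[0,0,0.372,-10.8,-5.9,0,1],[0,0,0.372,-10.8,-5.9,0,1],[0,0,0.372,-10.8,-5.9,0,1],[0,0,0.372,-10.8,-5.9,0,1],[0,0,0.372,-10.8,-5.9,0,1]]}}

```text
time_s: 22.87
tcp_pos: [0.4668, -0.1178, 0.173]
ee_rot: [[0.184, -0.983, -0.001], [-0.983, -0.184, -0.0], [-0.0, 0.001, -1.0]]
wrist_force: [0.6, -0.9, -0.6]
gripper_width: 0.225
gripper_force: 30.0
```

Run:
```python
from h import *
b=shot('side','s11');c=shot('top','t11');s=sense();print(s['tcp_pos'],s['gripper_width']*87,s['gripper_force'])
B=[.517,-.0363,.187];t=boxpt(B,(-.063,-.07,.1755-.06))
plan(s['tcp_pos'],s['ee_rot'],[(t,np.radians(190.7))])
# dark clip blob in side view below gripper: list tip candidates
tip=s['tcp_pos']-[0,0,.0576]
print('tip exp',proj(b,tip),'lip',proj(b,boxpt(B,(-.063,-.07,.075))))
im=b['pixels'];x0,y0=335,150
cv2.imwrite('pics/m12.png',np.hstack([cv2.resize(im[y0:y0+110,x0-10:x0+55],(390,600),interpolation=cv2.INTER_CUBIC),cv2.resize(c['pixels'][215:280,350:394],(406,600),interpolation=cv2.INTER_CUBIC)]))
```

```text
[ 0.46680043 -0.1178091   0.17314475] 19.651738727144412 29.999198745936155
[0.001, 0.0, -0.002] [-0.08, -0.15, 5.76] rows>= 2
tip exp [362.00101314 208.56933658] lip [360.21328803 224.09846001]
```

{"op": "arm_command", "data": {"deltas": [[0,0,0,-0.1,-0.15,2,1],[0,0,0,-0.1,-0.15,3.2,1],[0,0,0,-0.1,-0.15,3.2,1],[0,0,0,-0.1,-0.15,3.2,1],[0,0,0,-0.1,-0.15,3.2,1]]}}

```text
time_s: 23.38
tcp_pos: [0.4687, -0.116, 0.1422]
ee_rot: [[0.185, -0.983, 0.001], [-0.983, -0.185, -0.0], [0.001, -0.001, -1.0]]
wrist_force: [0.7, -0.1, 0.0]
gripper_width: 0.225
gripper_force: 30.0
```

Run:
```python
from h import *
b=shot('side','s12');c=shot('top','t12');s=sense();print(s['tcp_pos'],s['gripper_width']*87)
B=[.517,-.0363,.187]
tip=s['tcp_pos']-[0,0,.0576]
print('tip exp',proj(b,tip),'lip',proj(b,boxpt(B,(-.063,-.07,.075))))
im=b['pixels'];k=10
a=cv2.resize(im[195:252,335:385],None,fx=k,fy=k,interpolation=cv2.INTER_CUBIC)
for q,col in((tip,(0,0,255)),(boxpt(B,(-.063,-.07,.075)),(0,255,0))):
    u,v=(proj(b,q)-[335,195]+.5)*k; cv2.circle(a,(int(u),int(v)),3,col,-1)
t=cv2.resize(c['pixels'][225:265,350:380],(300,400),interpolation=cv2.INTER_CUBIC)
t=cv2.copyMakeBorder(t,0,170,0,0,cv2.BORDER_CONSTANT)
cv2.imwrite('pics/m12.png',np.hstack([a,t]))
```

```text
[ 0.4687733  -0.11570287  0.1424208 ] 19.54880945922427
tip exp [359.96034879 220.47543786] lip [360.21328803 224.09846001]
```

View pics/m12.png

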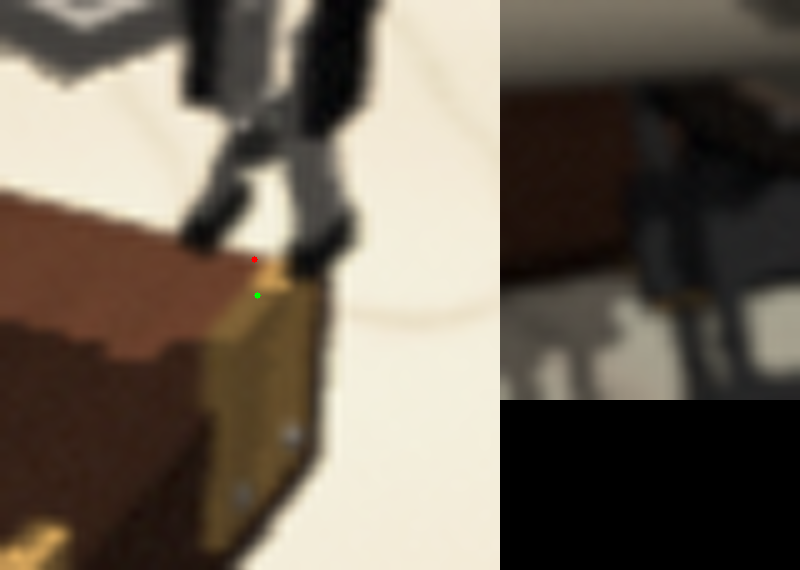

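The clip is held upright with its jaws open. Their midpoint (255,257) is right above the middle of the lip pair (257,295). Lower it onto the lips.

{"op": "arm_command", "data": {"deltas": [[0,0,0,0,0,0.6,1],[0,0,0,0,0,1.2,1],[0,0,0,0,0,1.8,1],[0,0,0,0,0,2.3,1],[0,0,0,0,0,2.5,1],[0,0,0,0,0,2.5,1],[0,0,0,0,0,2.5,1],[0,0,0,0,0,2.5,1]]}}

```text
time_s: 24.15
tcp_pos: [0.4684, -0.1154, 0.1167]
ee_rot: [[0.185, -0.983, 0.0], [-0.983, -0.185, -0.0], [0.0, -0.0, -1.0]]
wrist_force: [-0.9, 0.7, 0.5]
gripper_width: 0.226
gripper_force: 30.0
```

{"op": "arm_command", "data": {"deltas": [[0,0,0,0,0,0,0.5],[0,0,0,0,0,0,0.3],[0,0,0,0,0,0,0],[0,0,0,0,0,0,-0.3],[0,0,0,0,0,0,-0.3],[0,0,0,0,0,0,-0.3],[0,0,0,0,0,0,-0.3],[0,0,0,0,0,0,-0.3]]}}

```text
time_s: 24.82
tcp_pos: [0.4682, -0.1154, 0.1166]
ee_rot: [[0.185, -0.983, 0.0], [-0.983, -0.185, 0.0], [0.0, -0.0, -1.0]]
wrist_force: [0.2, -0.3, -0.0]
gripper_width: 0.631
gripper_force: 0.0
```

{"op": "arm_command", "data": {"deltas": [[0,0,0,0,0,-2,-0.3],[0,0,0,0,0,-5,-0.3],[0,0,0,0,0,-8,-0.3],[0,0,0,0,0,-11,-0.3],[0,0,0,0,0,-11,-0.3],[0,0,0,0,0,-11,-0.3]]}}

```text
time_s: 25.32
tcp_pos: [0.4691, -0.1153, 0.2284]
ee_rot: [[0.185, -0.983, 0.005], [-0.983, -0.185, 0.001], [0.0, -0.005, -1.0]]
wrist_force: [-0.4, 0.7, -0.7]
gripper_width: 0.651
gripper_force: 0.0
```

Run:
```python
from h import *
b=shot('side','s13');s=sense();print(s['tcp_pos'],s['gripper_width']*87,s['joints'].round(0))
# dark-clip mask around right lip, side view
im=b['pixels'];g=cv2.cvtColor(im,cv2.COLOR_BGR2HSV)
B=[.517,-.0363,.187]
for z in (.059,.075,.098,.125): print(z,[proj(b,boxpt(B,(-.063+d,-.07,z))).round(0).tolist() for d in(-.012,.012)])
for r in range(180,250,3): print(r,''.join('#' if g[r,x,2]<70 else ('b' if 14<g[r,x,0]<36 and g[r,x,1]>90 else ('w' if g[r,x,1]>110 else '.')) for x in range(335,390)))
plan(s['tcp_pos'],s['ee_rot'],[((.49,.08,.22),np.radians(150)),((.566,.260,.17),np.radians(104)),((.566,.26,.057),None)])
```

```text
[ 0.46795946 -0.11530533  0.226754  ] 56.4000745159486 [  6.   9. -20.  -0. -61.   5.]
0.059 [[365.0, 231.0], [355.0, 229.0]]
0.075 [[365.0, 225.0], [355.0, 223.0]]
0.098 [[366.0, 217.0], [356.0, 214.0]]
0.125 [[366.0, 206.0], [357.0, 204.0]]
180 .....................##................................
183 ....................##.................................
186 .......................................................
189 .................................##....................
192 .........................####..........................
195 .................#####.................................
198 ..#####...####.........................................
201 .......................................................
204 .......................................................
207 .......................................................
210 ................................#......................
213 ..............................##.......................
216 wwwwwww......................##........................
219 wwwwwwwwwwwwwwwwwwww..#####...#........................
222 wwwwwwwwwwwwwwwwwwwww.##.bbb.##........................
225 wwwwwwwwwwwwwwwwwwww...bbbbb...........................
228 wwwwwwwwwwwwwwwwwww#bbbbbb######.......................
231 wwwwwwwwwwwwww######bbbbb#######.......................
234 wwwwwwwwwww#########bbbbbbbbbbb#.......................
237 ######wwwwwwwwwwwwww##bbbbbbbbb........................
240 #####wwwwww###########bbbbbbbb#........................
243 #####################bbbbbbb#..........................
246 ###bb##wwwww#########bbb###............................
249 bbbbbbbwww###########b###..............................
[-0.001, 0.001, 0.709] [-18.79, -5.77, 0.69] rows>= 6
[-0.0, -0.0, 0.803] [-19.39, 2.41, 4.99] rows>= 7
[-0.0, -0.0, -0.0] [-0.0, 0.0, 11.3] rows>= 3
```

Clip 1 bites with its jaw tips at row about 230, as expected for 16 mm down. Now clip 0.

{"op": "arm_command", "data": {"deltas": [[0,0,0.12,-3.2,-1,0.5,-0.6],[0,0,0.24,-6.4,-2,0.5,-0.6],[0,0,0.36,-9.6,-3,0.5,-0.6],[0,0,0.48,-12.8,-4,0.5,-0.6],[0,0,0.6,-16,-5,0.5,-0.6],[0,0,0.709,-18.8,-5.8,0.7,-0.6],[0,0,0.709,-18.8,-5.8,0.7,-0.6],[0,0,0.709,-18.8,-5.8,0.7,-0.6]]}}

```text
time_s: 26.03
tcp_pos: [0.4896, 0.0811, 0.2177]
ee_rot: [[-0.497, -0.868, -0.004], [-0.868, 0.497, -0.002], [0.003, 0.002, -1.0]]
wrist_force: [0.6, 0.4, -0.6]
gripper_width: 0.802
gripper_force: 0.0
```

{"op": "arm_command", "data": {"deltas": [[0,0,0.12,-3,0.4,0.8,-0.6],[0,0,0.24,-6,0.8,1.6,-0.6],[0,0,0.36,-9,1.2,2.4,-0.6],[0,0,0.48,-12,1.6,3.2,-0.6],[0,0,0.6,-15,2,4,-0.6],[0,0,0.72,-18,2.4,5,-0.6],[0,0,0.803,-19.4,2.4,5,-0.6],[0,0,0.803,-19.4,2.4,5,-0.6]]}}

```text
time_s: 26.7
tcp_pos: [0.5671, 0.2609, 0.1669]
ee_rot: [[-0.97, -0.242, -0.002], [-0.242, 0.97, -0.002], [0.003, -0.001, -1.0]]
wrist_force: [0.1, -0.5, 0.5]
gripper_width: 0.801
gripper_force: 0.0
```

Run:
```python
from h import *
b=shot('side','s14');s=sense();print(s['tcp_pos'],s['gripper_width']*87,s['joints'].round(0))
plan(s['tcp_pos'],s['ee_rot'],[((.566,.26,.057),np.radians(104))])
g=cv2.cvtColor(b['pixels'],cv2.COLOR_BGR2HSV)
print(proj(b,(.566,.26,.055)),[proj(b,np.array([.566,.26,.066])+.0185*np.array([np.cos(a),np.sin(a),0])).round(0) for a in(np.radians(104),np.radians(284))])
for r in range(272,320,3): print(r,''.join('#' if g[r,x,2]<110 else '.' for x in range(180,240)))
```

```text
[0.56642605 0.25961109 0.16748726] 69.43298042254636 [  39.   25.   -6.   -0.  -59. -115.]
[-0.001, -0.003, 0.002] [-0.0, 0.06, 11.05] rows>= 3
[205.72472555 291.86506361] [array([199., 293.]), array([211., 282.])]
272 ............................................................
275 ............................................................
278 ............................................................
281 ............................................................
284 .........................#########..........................
287 .........................##########.........................
290 ........................##########..........................
293 ................##################..........................
296 .................#################..........................
299 ..................###############...........................
302 ....................##############..........................
305 ...................###############..........................
308 ....................###############.........................
311 ....................###############.........................
314 ......................##########............................
317 ............................................................
```

{"op": "arm_command", "data": {"deltas": [[0,0,0,0,0,4,-0.6],[0,0,0,0,0,8,-0.6],[0,0,0,0,0,10,-0.6],[0,0,0,0,0,11.05,-0.6],[0,0,0,0,0,11.05,-0.6],[0,0,0,0,0,11.05,0],[0,0,0,0,0,11.05,0.3],[0,0,0,0,0,11.05,1]]}}

```text
time_s: 27.42
tcp_pos: [0.5676, 0.2606, 0.0613]
ee_rot: [[-0.97, -0.243, 0.003], [-0.243, 0.97, 0.002], [-0.004, 0.001, -1.0]]
wrist_force: [0.6, 0.1, -0.8]
gripper_width: 0.654
gripper_force: 0.0
```

{"op": "arm_command", "data": {"deltas": [[0,0,0,0,0,0,1],[0,0,0,0,0,0,1],[0,0,0,0,0,0,1],[0,0,0,0,0,0,1],[0,0,0,0,0,0,1],[0,0,0,0,0,0,1]]}}

```text
time_s: 27.92
tcp_pos: [0.5676, 0.2596, 0.0609]
ee_rot: [[-0.97, -0.244, 0.002], [-0.244, 0.97, -0.001], [-0.002, -0.001, -1.0]]
wrist_force: [0.0, -3.5, 6.9]
gripper_width: 0.24
gripper_force: 29.0
```

Run:
```python
from h import *
s=sense();print(s['tcp_pos'],s['gripper_width']*87,s['gripper_force'],s['wrist_force'])
B=[.517,-.0363,.187];t=boxpt(B,(-.0635,.069,.175));print(t)
p=s['tcp_pos']
plan(p,s['ee_rot'],[(p+[0,0,.1175],None),((.51,.15,.175),np.radians(148)),(t,np.radians(190.7))])
```

```text
[0.56755365 0.25963643 0.06091794] 20.859935909067897 29.01731965912859 [ 0.03811009 -3.50189655  6.91777722]
[0.4417791  0.01969167 0.175     ]
[-0.001, 0.002, 0.0] [-0.02, -0.02, -11.75] rows>= 3
[-0.0, -0.0, -0.766] [8.25, -9.23, 0.35] rows>= 7
[-0.0, -0.0, -0.746] [14.66, -1.12, 0.0] rows>= 6
```

{"op": "arm_command", "data": {"deltas": [[0,0,0,0,0,0,1],[0,0,0,0,0,0,1],[0,0,0,0,0,0,1],[0,0,0,0,0,0,1]]}}

```text
time_s: 28.25
tcp_pos: [0.5676, 0.2597, 0.0609]
ee_rot: [[-0.97, -0.243, 0.002], [-0.243, 0.97, -0.0], [-0.002, -0.001, -1.0]]
wrist_force: [-0.1, -3.7, 6.7]
gripper_width: 0.239
gripper_force: 29.1
```

Run:
```python
from h import *
b=shot('side','s15');s=sense();print(s['tcp_pos'],s['gripper_width']*87,s['gripper_force'],s['wrist_force'],s['moment'])
g=cv2.cvtColor(b['pixels'],cv2.COLOR_BGR2HSV)
print('tip',proj(b,s['tcp_pos']-[0,0,s['tcp_pos'][2]]),'tcp',proj(b,s['tcp_pos']))
for r in range(272,322,2): print(r,''.join('#' if g[r,x,2]<35 else ('o' if g[r,x,2]<110 else '.') for x in range(175,245)))
```

```text
[0.56752519 0.25967476 0.06090852] 20.753540287828994 29.055308485944806 [ 0.50442086 -2.96252228  7.14869418] [-1.04490486 -0.13409473  0.00250826]
tip [208.38964638 313.68420469] tcp [204.99125245 289.00218296]
272 ###########ooooooo#######ooooooo#########o............................
274 #########oooooooo#####ooo..oo############o............................
276 ooo####oooooooo#######oooooooo###########o............................
278 ########ooooo#######ooo..oooooo##########o............................
280 ###############oo#ooo.oooooooo###########o............................
282 ###############o....oooo#################o............................
284 ################oooooo########oooooo#####o............................
286 ################ooo############oooooo####o............................
288 ################o...o##########ooooooo###o............................
290 ##########o#####o...o##########ooooooo###o............................
292 o###############o....o##########ooooooo##o............................
294 .....oo#########oo...o##########oooooooo..................
[... 287 characters left out ...]
.........................
304 ........................ooooooooooo####ooooo..........................
306 ........................ooooooooooooo######o..........................
308 ........................ooooooooooo...ooooo...........................
310 ........................ooooooooooo...................................
312 .......................o####ooooooooo.................................
314 ........................oo#########oo.................................
316 ............................oooo##oo..................................
318 ......................................................................
320 ......................................................................
```

{"op": "arm_command", "data": {"deltas": [[0,0,0,0,0,-0.5,1],[0,0,0,0,0,-1,1],[0,0,0,0,0,-2,1],[0,0,0,0,0,-3,1],[0,0,0,0,0,-3,1],[0,0,0,0,0,-3,1],[0,0,0,0,0,-3,1]]}}

```text
time_s: 28.88
tcp_pos: [0.5662, 0.2601, 0.0891]
ee_rot: [[-0.97, -0.242, -0.0], [-0.242, 0.97, 0.0], [0.0, 0.0, -1.0]]
wrist_force: [-1.2, -0.1, -0.1]
gripper_width: 0.224
gripper_force: 30.0
```

Run:
```python
from h import *
b=shot('side','s16');s=sense();print(s['tcp_pos'],s['gripper_width']*87,s['gripper_force'],s['wrist_force'],s['moment'])
g=cv2.cvtColor(b['pixels'],cv2.COLOR_BGR2HSV)
p=s['tcp_pos'];R=s['ee_rot']
print('tip',proj(b,p-[0,0,.0576]),'tcp',proj(b,p),'jaw',[proj(b,p+R@[0,d,.0576]).round(1) for d in(-.0075,.0075)])
for r in range(264,312,2): print(r,''.join('#' if g[r,x,2]<35 else ('o' if g[r,x,2]<110 else '.') for x in range(185,235)))
```

```text
[0.5661231  0.25996931 0.08872815] 19.9890340252465 29.99906748533249 [-0.36041196 -0.1483639  -0.81577551] [-0.00879705  0.05784636 -0.01966427]
tip [207.0419     301.64688894] tcp [203.72763504 277.50054587] jaw [array([209.4, 299.4]), array([204.7, 303.9])]
264 o#########oo..ooooo##########o....................
266 #######ooo.oooooooo##########o....................
268 ###oooo..oooo################o....................
270 ###oo..oooo##################o....................
272 ####oooo#############o#######o....................
274 ####o...o##########ooooooo####o...................
276 ####o...o###########ooooooo###o...................
278 ####o....o##########ooooooo###o...................
280 ####o.....o##########oooooo###o...................
282 ####o.....o##########oooooooo.....................
284 ..o.......o##########ooooo........................
286 ..........o##########ooooo........................
288 ...........o##########oooo........................
290 ............ooooo####ooo##o.......................
292 ............oooooooooooooooo......................
294 ............oooooooooooooooooo....................
296 ...........oooooooooooo#######o...................
298 ...........ooooooooooooooo###o....................
300 ..........ooooooooooooo....ooo....................
302 ..........o####ooooooooo..........................
304 ..........oo###########o..........................
306 .............ooooo####oo..........................
308 ....................o.............................
310 ..................................................
```

The clip now hangs straight and flush (20 mm, no side force). Carry it to the left lips.

{"op": "arm_command", "data": {"deltas": [[0,0,0,0,0,-3,1],[0,0,0,0,0,-6,1],[0,0,0,0,0,-8.7,1],[0,0,0,0,0,-8.7,1]]}}

```text
time_s: 29.27
tcp_pos: [0.5694, 0.2617, 0.1822]
ee_rot: [[-0.97, -0.244, 0.01], [-0.244, 0.97, 0.005], [-0.011, 0.003, -1.0]]
wrist_force: [1.0, 0.3, 0.5]
gripper_width: 0.226
gripper_force: 30.0
```

{"op": "arm_command", "data": {"deltas": [[0,0,-0.1,1,-1.2,0,1],[0,0,-0.2,2,-2.4,0,1],[0,0,-0.3,3.5,-4,0,1],[0,0,-0.4,5,-5.6,0,1],[0,0,-0.5,6.5,-7.2,0,1],[0,0,-0.6,8.2,-9.2,0,1],[0,0,-0.7,8.2,-9.2,0,1],[0,0,-0.766,8.2,-9.2,0,1]]}}

```text
time_s: 29.93
tcp_pos: [0.5081, 0.1495, 0.1755]
ee_rot: [[-0.529, -0.849, -0.001], [-0.849, 0.529, -0.001], [0.001, 0.001, -1.0]]
wrist_force: [1.2, 1.1, -0.3]
gripper_width: 0.223
gripper_force: 30.0
```

{"op": "arm_command", "data": {"deltas": [[0,0,-0.1,2.4,-0.2,0,1],[0,0,-0.2,4.8,-0.4,0,1],[0,0,-0.3,7.2,-0.6,0,1],[0,0,-0.4,9.6,-0.8,0,1],[0,0,-0.5,12,-1,0,1],[0,0,-0.6,14.6,-1.1,0,1],[0,0,-0.7,14.6,-1.1,0,1],[0,0,-0.746,14.6,-1.1,0,1]]}}

```text
time_s: 30.6
tcp_pos: [0.4397, 0.0201, 0.1755]
ee_rot: [[0.187, -0.982, -0.001], [-0.982, -0.187, -0.0], [-0.0, 0.001, -1.0]]
wrist_force: [1.1, -0.4, -1.2]
gripper_width: 0.224
gripper_force: 30.0
```

Run:
```python
from h import *
capture('top');s=sense();print(s['tcp_pos'],s['gripper_width']*87,s['gripper_force'])
B=[.517,-.0363,.187]
plan(s['tcp_pos'],s['ee_rot'],[(boxpt(B,(-.0635,.069,.145)),np.radians(190.7)),(boxpt(B,(-.0635,.069,.118)),None)])
```

```text
[0.44025514 0.02063424 0.17562708] 19.25927483040124 29.99843716621399
[0.001, -0.0, 0.002] [0.12, -0.13, 3.06] rows>= 1
[-0.0, -0.0, -0.0] [0.0, -0.0, 2.7] rows>= 1
```

{"op": "arm_command", "data": {"deltas": [[0,0,0,0.1,-0.15,1.5,1],[0,0,0,0.1,-0.15,3,1],[0,0,0,0.1,-0.15,3,1],[0,0,0,0.1,-0.15,3,1],[0,0,0,0.1,-0.15,3,1]]}}

```text
time_s: 31.07
tcp_pos: [0.443, 0.0209, 0.1464]
ee_rot: [[0.185, -0.983, 0.0], [-0.983, -0.185, -0.0], [0.0, -0.0, -1.0]]
wrist_force: [0.4, 0.2, -1.0]
gripper_width: 0.229
gripper_force: 30.0
```

Run:
```python
from h import *
b=shot('side','s17');s=sense();p=s['tcp_pos'];R=s['ee_rot'];print(p)
B=[.517,-.0363,.187]
print('jaw',[proj(b,p+R@[0,d,.0585]).round(1) for d in(-.0075,.0075)],'lip',[proj(b,boxpt(B,(-.0635+d,.069,.075))).round(1) for d in (-.0035,.0035)])
g=cv2.cvtColor(b['pixels'],cv2.COLOR_BGR2HSV)
for r in range(215,270,2): print(r,''.join('b' if 14<g[r,x,0]<36 and g[r,x,1]>90 and g[r,x,2]>60 else '#' if g[r,x,2]<35 else 'w' if g[r,x,1]>110 else ('o' if g[r,x,2]<110 else '.') for x in range(305,360)))
plan(p,R,[(boxpt(B,(-.0635,.069,.118)),np.radians(190.7))])
```

```text
[0.44319799 0.02098261 0.14667036]
jaw [array([329.8, 246.7]), array([336.3, 248.5])] lip [array([335.3, 253.3]), array([332.3, 252.5])]
215 ...........wwwwwwww########wwwwwww########o........oo..
217 .........wwwwwwwwwww#######wwwwwww########o..........oo
219 .......wwwwwwwwwwwww######ooowwwww#######wwwwwwww...oo#
221 ....wwwwwwwwwwwwwwww####oooooowwww#######wwwwwwwwwwoooo
223 ..wwwwwwwwwwwwwwwwww##ooooooowwwww######wwwwwwwwwwwoooo
225 wwwwwwwwwwwwwwwwwwww#oooooooowooo#######wwwwwwwwwwooobb
227 wwwwwwwwwwwwwwwwwwww#oooooooooooo#######wwwwwwwwwwbbbbb
229 wwwwwwwwwwwwwwwwwwww#oooooooooooo#######wwwwwwwwwwbbbbb
231 wwwwwwwwwwwwwwwwwwwwwoooooooooooo######wwwwwwwwwwwbbbbb
233 wwwwwwwwwwwwwwwwwwwwwoooooooooooo####wwwwwwwwwwwwwbbbbb
235 wwwwwwwwwwwwwwwwwwwwwwooo..oooooooowwwwwwwwwwwwwwwbbbbb
237 wwwwwwwwwwwwwwwwwwwwwwoooooooooooooowwwwwwwwwwwwwwwbbbb
239 wwwwwwwwwwwwwwwwwwwwwwooo##ooooooooowwwwwwwwwwwwwwwbbbb
241 wwwwwwwwwwwwwwwwwwwwwoooooooooooooooowwwwwwwwwwwwwwbbbb
243 wwwwwwwwwwwwwwwwwwwwooooo#owwoooooooowwwwwwwwwwwwwwbbbb
245 wwwwwwwwwwwwwwwwwwwoooo###wwwooooooooowwwwwwwwwwwwbbbbo
247 wwwwwwwwwwwwwwwwwww#####wwwwwwoooooo#wwwwwwwwwwwwwbbbbw
249 wwwwwwwwwwwwwwwwwwo###wwwwwwwwoooo###wwwwwwwwwwwwwbbbwo
251 wwwwwwwwwwwwwwwwwwwwwwwwwwwwww#####wwwwwwwwwwwww##wwoo.
253 wwwwwwwwwwwwwwwwwwwwwwwwwwwbbbw##wbbbwwwwwwwwwww##ooo..
255 wwwwwwwwwwwwwwwwwwwwwwwwwwbbbbbbbbbbbwwwwwwwwww#woo....
257 wwwwwwwwwwwwwwwwwwwwwwwwbbbbbbbbbbbbbwwwwwwwwwwoo......
259 wwwwwwwwwwwwwwwwwwwwwwwwbbbbbbbbbbbbbwwwwwwwwwo........
261 wwwwwwwwwwwwwwwwwwwwwwwwbbbbbbbbbbbbwwwwwwwwo..........
263 wwwwwwwwwwwwwwwwwwwwwwwbbbbbbbbbbbbbwwwwwwoo...........
265 wwwwwwwwwwwwwwwwwwwwwwwbbbbbbbbbbbbbwwwwwo.............
267 wwwwwwwwwwwwwwwwwwwwwwwwbbbbbbbbbb.owwwo...............
269 ####wwwwwwwwwwwwwwwwwwwwbbbbbbbbbbobwoo................
[-0.001, -0.0, -0.001] [0.1, 0.17, 2.87] rows>= 1
```

{"op": "arm_command", "data": {"deltas": [[0,0,0,0.1,0.2,0,1],[0,0,0,0.1,0.2,0.6,1],[0,0,0,0.1,0.2,1.2,1],[0,0,0,0.1,0.2,1.8,1],[0,0,0,0.1,0.2,2.4,1],[0,0,0,0.1,0.2,2.8,1],[0,0,0,0.1,0.2,2.8,1],[0,0,0,0.1,0.2,2.8,1]]}}

```text
time_s: 31.78
tcp_pos: [0.4407, 0.0193, 0.1177]
ee_rot: [[0.185, -0.983, -0.001], [-0.983, -0.185, -0.0], [0.0, 0.001, -1.0]]
wrist_force: [0.4, -0.7, -1.1]
gripper_width: 0.224
gripper_force: 30.0
```

Run:
```python
from h import *
b=shot('side','s18');s=sense();p=s['tcp_pos'];print(p,s['wrist_force'],s['gripper_width']*87)
g=cv2.cvtColor(b['pixels'],cv2.COLOR_BGR2HSV)
for r in range(229,284,2): print(r,''.join('b' if 14<g[r,x,0]<36 and g[r,x,1]>90 and g[r,x,2]>60 else '#' if g[r,x,2]<35 else 'w' if g[r,x,1]>110 else ('o' if g[r,x,2]<110 else '.') for x in range(310,355)))
```

```text
[0.44097693 0.01937192 0.11796232] [ 1.34642343 -0.01276792 -0.56165188] 19.45272935660816
229 wwwwwwwwwwwwwwww#######wwwwwww########wwwwwww
231 wwwwwwwwwwwwwwww######oowwwwww#######wwwwwwww
233 wwwwwwwwwwwwwwww#####o...owwww#######wwwwwwww
235 wwwwwwwwwwwwwwww###oooooowwwwo#######wwwwwwww
237 wwwwwwwwwwwwwwww##ooooooowooo#######wwwwwwwww
239 wwwwwwwwwwwwwwww#oooooooooooo#######wwwwwwwww
241 wwwwwwwwwwwwwwww#oooooooooooo#######wwwwwwwww
243 wwwwwwwwwwwwwwwwwoooooooooooo######wwwwwwwwww
245 wwwwwwwwwwwwwwwwwwooooooooooo####wwwwwwwwwwww
247 wwwwwwwwwwwwwwwwwwooo..oooooooowwwwwwwwwwwwww
249 wwwwwwwwwwwwwwwwwwoooooooooooooowwwwwwwwwwwww
251 wwwwwwwwwwwwwwwwwwooo##ooooooooowwwwwwwwwww##
253 wwwwwwwwwwwwwwwwwoooooooooooooooowwwwwwwww###
255 wwwwwwwwwwwwwwwwoooobbbbbooooooooowwwwwwww##o
257 wwwwwwwwwwwwwwwooobbbbbbbooooooooowwwwwwwwoo.
259 wwwwwwwwwwwwww###obbbbbbbbooooo####wwwwwwo...
261 wwwwwwwwwwwwww###wbbbbbbbboooo####wwwwwo.....
263 wwwwwwwwwwwwwwwwwwbbbbbbbw######wwwwwoo......
265 wwwwwwwwwwwwwwwwwwbbbbbbbwww#wwwwwwwo........
267 wwwwwwwwwwwwwwwwwwwbbbbbbbbbb.owwwo..........
269 wwwwwwwwwwwwwwwwwwwbbbbbbbbbbobwoo...........
271 wwww#wwwwwwwwwwwwwwbbbbbbbbbbbwo.............
273 ww#wwwwwwwwwwww#w#wbbbbbbbbbwo...............
275 wwwwwwwwwwwwwww###wbbboobbbo.................
277 w#w#w#w#w#w#ww##wwwbbbbbwwo..................
279 wwwwwwwww#########wbbbbwoo...................
281 wwwwww###ww#######wbbwoo.....................
283 wwwwwwwwwww#########wo.......................
```

The jaws straddle the left lips symmetrically and there is no contact force. Release and rise.

{"op": "arm_command", "data": {"deltas": [[0,0,0,0,0,0,0.5],[0,0,0,0,0,0,0.3],[0,0,0,0,0,0,0],[0,0,0,0,0,0,-0.3],[0,0,0,0,0,0,-0.3],[0,0,0,0,0,0,-0.3],[0,0,0,0,0,0,-0.3],[0,0,0,0,0,0,-0.3]]}}

```text
time_s: 32.5
tcp_pos: [0.441, 0.0194, 0.1181]
ee_rot: [[0.185, -0.983, 0.0], [-0.983, -0.185, 0.0], [-0.0, -0.0, -1.0]]
wrist_force: [0.1, -0.1, 0.8]
gripper_width: 0.63
gripper_force: 0.0
```

{"op": "arm_command", "data": {"deltas": [[0,0,0,0,0,-2,-0.3],[0,0,0,0,0,-5,-0.3],[0,0,0,0,0,-8,-0.3],[0,0,0,0,0,-12,-0.3],[0,0,0,0,0,-16,-0.3],[0,0,0,0,0,-16,-0.3],[0,0,0,0,0,-16,-0.3],[0,0,0,0,0,-16,-0.3]]}}

```text
time_s: 33.17
tcp_pos: [0.4402, 0.0193, 0.2775]
ee_rot: [[0.185, -0.983, -0.001], [-0.983, -0.185, 0.0], [-0.001, 0.001, -1.0]]
wrist_force: [0.1, 0.2, -0.9]
gripper_width: 0.648
gripper_force: 0.0
```

Run:
```python
from h import *
b=shot('side','s19');s=sense();print(s['tcp_pos'],s['wrist_force'],s['gripper_width']*87)
g=cv2.cvtColor(b['pixels'],cv2.COLOR_BGR2HSV)
for r in range(180,284,3): print(r,''.join('b' if 14<g[r,x,0]<36 and g[r,x,1]>90 and g[r,x,2]>60 else '#' if g[r,x,2]<35 else 'w' if g[r,x,1]>110 else ('o' if g[r,x,2]<110 else '.') for x in range(305,385)))
```

```text
[0.43997873 0.0191584  0.27679607] [1.07777445 1.23239029 0.10764744] 56.23500691419249
180 .................................................ooooo..........................
183 .................................................oooo...........................
186 ................................................................................
189 ............................................................oooooo..............
192 .....................oooooo.........................oooooooooo..................
195 ......................ooooooooooo............oooooooooo.........................
198 .............................ooooooooooooooooooo................................
201 ...................................ooooo........................................
204 ......................................................o.........................
207 ..................................................ooooo.........................
210 ...................................................oooo......ooo................
213 .............wwwwwwwwwwwww.........................oooo...ooooo..........
[... 1262 characters left out ...]
....................
261 wwwwwwwwwwwwwwwwwwwwwwwbbbbbw#oo##wwwwwwww#wo...................................
264 wwwwwwwwwwwwwwwwwwwwwwwbbbbbww#wwbbbwwwwwo......................................
267 wwwwwwwwwwwwwwwwwwwwwwwwbbbbbbbbbb.owwwo........................................
270 ####wwwwwwwwwwwwwwwwwwwwwbbbbbbbbbbboo..........................................
273 ###w#######wwwwwwwwwww#wbbbbbbbbbwo.............................................
276 #w###########ww###www##wbbboobwoo...............................................
279 w#w#####w#w#w######ww#wwbbbbwoo.................................................
282 ###w##ww#ww#w####www####wwwo....................................................
```

Both clips stand upright and bite on the lips, and the gripper is clear. Handing in.

```bash
python3 -c "
from station import finish_job
print(finish_job())"
```

```text
the job is handed in; nothing more can be done
None
```

I put the watch, brooch and pill box in separate compartments (no locket was on the counter), the lid fell shut, both clips bite on the middle of their lips, and I handed the job in; it returned no verdict.

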